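Rack a tray of welded caps on the next free rails

ROBOT

A 6-joint arm with a two-finger parallel gripper is mounted at the origin on the work surface. World frame = base frame: x ahead of the robot, y to its left, z up, the work surface at z = 0. Lengths are in m, angles in rad, forces in N, time in s.
With the tool pointing down it reaches from about 0.3 to 0.85 m from the base axis. Payload 5.4 kg.
Tool frame: the origin (TCP) lies on the centre line of the jaws, within the pads' length; the fingertips stand 11 mm ahead of it and the grasp point (between the pads) lies 8 mm behind it; z points along the fingers, y is the direction in which the jaws open and shut (so a half turn about z gives the same grasp; the last joint's range is limited). The gripper opens to 85 mm and grips with 20 to 120 N. Pads are 22 mm wide; open, the fingers measure 114 mm over their backs; the gripper's body (76 mm by 85 mm) begins 54 mm behind the grasp point. The pads swing forward as they close: fully open they stand 13 mm farther back than shut.
Start: joints at [-1.559, 0.158, 1.597, -0, 1.386, -0.21], TCP at [0.126, -0.561, 0.242] pointing down, gripper open.
Joint ranges: [-2.91, 2.91], [-0.94, 2.29], [0.18, 2.7], [-1.29, 4.43], [0.17, 2.64], [-3, 3]. Speed limits (rad/s): [2.57, 2.57, 3.14, 3.14, 3.14, 3.14].

INTERFACE

Orientations are given as [roll, pitch, yaw] about the fixed x, y, z axes, in that order (R = Rz(yaw) Ry(pitch) Rx(roll)).
In Python, from workcell import robot gives the robot as it stands.
- The arm moves only by the tool apply_moves, never from a script. Its argument "targets" is a list of rows, each an object with "angular": the turn, a rotation vector about the tool's x, y, z in rad, a list of three; "linear": the shift along the tool's x, y, z in mm, a list of three; "gripper": the closure, from 0 (fully open) to 1 (shut). In form: [{"angular": [ax, ay, az], "linear": [tx, ty, tz], "gripper": gripper}, ...]. A call has 1 to 12 rows; each row is the pose to reach, as a shift and turn from the pose commanded when the call began, along the tool's axes at that moment; what a row does not reach only later rows make up. A row lasts 1/8 s, in which the tool goes at most 62.5 mm and 10.7 degrees, less where a joint would pass 70% of its speed; a pose out of reach is approached as far as the arm can. A call with a gripper value outside its range is refused whole. The fingers move at their own pace and stop on an object; "squeeze" is the grip in N (left out, the last holds). Time passes only in rows, so rows that repeat a pose let the fingers close. It gives the time, the measured TCP pose, the force and the opening at its end, in the units of the state.
- robot.observe(): the state, without advancing time (a new reading comes with each control period).
- robot.camera(name): name is "side" or "top"; returns the picture (400x640x3 uint8, blue, green, red); there is no depth.
- robot.camera_model(name): a dict with "camera_matrix" (3x3 intrinsics, pixels), "distortion" ([k1, k2, p1, p2, k3] as OpenCV has them; the pictures are not rectified), "origin" and "orientation" of the camera in the world. Camera axes: x right, y up, looking along -z (the intrinsics and any distortion apply to the point x, -y, -z); pixel columns grow to the right and rows downward; lengths in m; the calibration is good to about 2 mm. A picture is of the moment at which its call begins. camera_model takes no time and is no camera call.
- robot.hand_in(): hands the job in, once; it reports no verdict.
The state is a dict: "t": time; "joint_pos": joint angles; "dq": joint speeds; "effort": joint torques, N m; "tool_pos": TCP position; "tcp_rot": TCP orientation; "force": force on the tool from outside, world axes, zero at the start; "moment": the same for the moment, N m; "finger_gap": finger opening in m.
Only numpy, scipy, OpenCV 4.12 (cv2) and the standard library are available. Lean on these libraries where they do the work, as an engineer would, in place of code of your own. Each camera call takes 0.05 s, during which the arm holds its last target.

TASK

Pick up the tray of caps standing on the bench by its orange grip plate, and rack it on the next free pair of rails: the pair straight above the two trays already in the tray rack. Let it rest on the rails and slide it in gently, pushing only until the sprung roller catch has ridden over the tray's front bar and dropped behind it; then let go. Keep the tray level, do not ram or jam it, and leave everything else where it is.

Things in the scene. Friction and masses are not known exactly. Their poses are not given: they have to be found in the camera images.
- tray_grip (a point): Middle of the orange upright grip plate of the blue tray to be racked, 30 mm above the tray's underside. Plate: 10 mm thick along x, 62 mm wide along y, top 46 mm up; the floor under it is 4 mm thick, 45 mm clear on the cap side, tray edge 10 mm from its middle on the other. x points from plate to leading end (goes in first), z up. Tray 220 x 150 mm, about 0.3 kg, flat on the bench.
- tray_nose (a point): Middle of the tray's leading end, at the height of its underside: 210 mm along the tray's x from tray_grip, 30 mm lower. A round steel front bar, 12 mm thick, top 22 mm up, runs across this end. Nine white caps (24 mm high) sit fixed in the tray. Carried by the plate this end may sag a few mm.
- rack: Fixed aluminium tray rack on a blue base, 220 x 215 x 245 mm; its place and leg height vary. Origin: base underside, midway between the rails; x is the way trays go in, z up. Four pairs of angle rails, tops 30, 90, 150, 210 mm above the origin; the lower two hold trays, the third (150) is next, the fourth stays empty. Over a tray only |y| > 60 mm is occupied, but for the stop at the far end.
- rail3_mouth (a point): Start of the third rail pair: on its midline, at the height of the ledges the tray slides on; axes as the rack's. Rails run 200 mm from here along x; 23 mm before here side guides flare out and ledge tips turn down. The guides leave 155 mm for the 150 mm tray.
- buffer (a joint): Squeeze (m) of the two rubber buffers at the end of the third pair: 0 free, about 0.001 with the tray caught and released, 0.0032 solid (2.5 N/mm). Stop, buffers and the white roller catch before them are one piece, clamped by hand: home is with the leading end anywhere 142 to 184 mm past rail3_mouth, to be felt. The bar meets the roller 20 mm before home and needs 5 to 9 N to pass it.
- tray_first: A tray like the other, already racked on the lowest rail pair. Origin: centre of its underside. Leave it alone.
- tray_second: A tray like the other, already racked on the second rail pair. Origin: centre of its underside. Leave it alone.
- horn: Loose bystander: stepped aluminium welding horn, 56 mm across, 115 mm tall, upright; origin at the centre of its foot.
- nest: Loose bystander: turned steel welding nest, stepped disc 80 mm across, 45 mm high; origin at the centre of its underside.
- solvent: Loose bystander: small red bottle, 40 mm across, 100 mm tall; origin at the centre of its foot.
- spanner: Loose bystander: double open-ended steel spanner lying flat, 174 mm long; origin under its middle.
- scissors: Loose bystander: scissors with red and yellow loops lying flat, about 160 mm long; origin at the pivot.
- cap_a: Loose bystander: a single white welded cap, 33 mm across, 20 mm high; origin at the centre of its underside.

How it is judged:
On the way:
1. the tray's leading end is in the third rail pair and the tray rests on these rails, not yet at the catch (x of tray_nose in the frame of rack between -0.09 and 0.018 m and z of tray_nose in the frame of rack between 0.145 and 0.16 m and contact force between tray and rack above 0.3 N), for 0.1 s.
At the end, for the whole second after the job is handed in: The tray lies level on the third rail pair (both ends within 4 mm of the rails' height, straight within 0.05 rad), held by the catch against the buffers (squeezed by more than 0.4 mm), at rest and released (value of joint buffer above 0.0004 m and z of tray_nose in the frame of rack between 0.146 and 0.154 m and z of tray_grip in the frame of rack between 0.176 and 0.184 m and angle between the x axis of tray_nose and the x axis of rack, either way round below 0.05 rad and linear speed of tray below 0.01 m/s); the robot touches nothing.
It fails at once if tray pressed, jammed or rammed against the rack with more than 25 N (contact force between tray and rack above 25 N).
It fails at once if tray tipped by more than 0.3 rad (angle between tray_grip's own z axis and vertical above 0.3 rad).
It fails at once if a racked tray shifted by more than 10 mm (distance of any of tray_first, tray_second from where it was at the start of the episode above 0.01 m).
It fails at once if a bystander moved by more than 30 mm (distance of any of horn, nest, solvent, spanner, scissors, cap_a from where it was at the start of the episode above 0.03 m).
It also fails if it takes over 70 s, if anything falls off the work surface, if the arm or the gripper's body presses on something with over 40 N, if the wrist force passes 120 N, or if a joint passes its speed limit or range.

## Working session

There is one attempt and no reset: what is moved stays moved. The work goes in short steps, Python scripts to look and compute and a tool call to move; the robot and the scene stay as the last step left them, time stands still between calls to the robot, and variables do not carry over. Pictures are saved under pics/ and viewed, and the job is handed in when it is done.

Besides the shell and the picture viewer there is one more tool, called after "Request:" as name([rows], argument=value, ...), one row to a line, values as JSON. apply_moves: Moves the arm, as the interface text tells. Its arguments: {"type":"object","properties":{"targets":{"type":"array"},"squeeze":{"type":"number"}},"required":["targets"]}

```bash
ls; mkdir -p pics; python3 - <<'E'
from workcell import robot
import cv2
s=robot.observe(); print(s)
for n in("side","top"):
    cv2.imwrite(f"pics/{n}0.png",robot.camera(n)); print(n,robot.camera_model(n))
E
```

```text
pics
{'t': 0.0, 'joint_pos': array([-1.55909053e+00,  1.59036667e-01,  1.59828014e+00, -1.94901154e-05,
        1.38618824e+00, -2.10114594e-01]), 'dq': array([ 1.25179069e-03, -3.00562746e-04, -5.95424310e-05, -1.98047732e-04,
        6.91585371e-04, -7.35128179e-04]), 'effort': array([-3.11055264e-04, -3.96008778e+01, -3.31425834e+01, -2.03624245e-04,
        8.62413930e-03,  1.73048317e-06]), 'tool_pos': array([ 0.12646175, -0.56030963,  0.24129984]), 'tcp_rot': array([-3.13971832e+00, -3.80141111e-04,  2.21823635e-01]), 'force': array([ 0.45101569, -0.02181214,  0.44794105]), 'moment': array([0.02896831, 0.04167857, 0.0292428 ]), 'finger_gap': 0.08527939850603095}
side {'camera_matrix': array([[383.29318503,   0.        , 326.89839927],
       [  0.        , 383.29318503, 196.68043858],
       [  0.        ,   0.        ,   1.        ]]), 'distortion': array([0.00756469, 0.        , 0.        , 0.        , 0.        ]), 'origin': array([-0.02539699,  0.54730095,  0.64809597]), 'orientation': array([ 0.96820751,  0.0238029 , -2.31921152])}
top {'camera_matrix': array([[422.5054418 ,   0.        , 318.98135711],
       [  0.        , 422.5054418 , 209.21702811],
       [  0.        ,   0.        ,   1.        ]]), 'distortion': array([-0.01748148,  0.        ,  0.        ,  0.        ,  0.        ]), 'origin': array([0.41488719, 0.04224599, 1.11022388]), 'orientation': array([ 0.0915724 , -0.00805102, -1.57248011])}
```

View pics/side0.png

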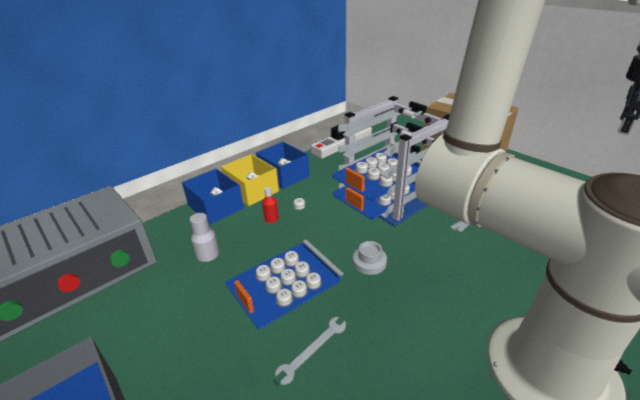

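View pics/top0.png

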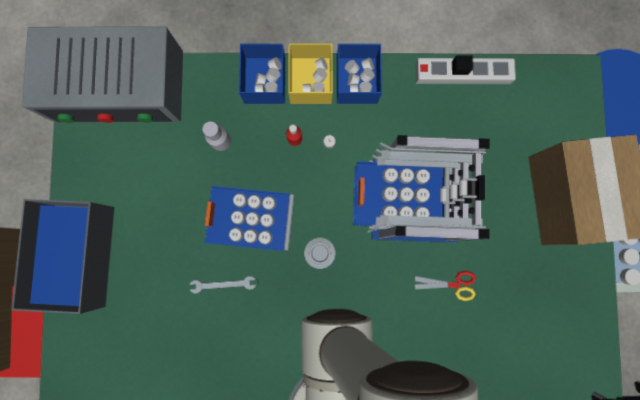

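The tray is at about (250,218) in the top view, its grip on the left and its bar on the right. The rack is at about (425,190), with its mouth facing the tray. I'll enlarge both.

```bash
cat > h.py <<'E'
import numpy as np, cv2
from scipy.spatial.transform import Rotation as R
from workcell import robot
_m={}
def cm(n):
    if n not in _m:
        m=robot.camera_model(n); M=R.from_euler('xyz',m['orientation']).as_matrix()@np.diag([1,-1,-1.])
        _m[n]=(np.array(m['camera_matrix']),np.array(m['distortion']),np.array(m['origin']),M)
    return _m[n]
def proj(n,P):
    K,d,o,M=cm(n); P=np.atleast_2d(P).astype(float)
    return cv2.projectPoints(P.reshape(-1,1,3),cv2.Rodrigues(M.T)[0],-M.T@o,K,d)[0].reshape(-1,2)
def ray(n,px):
    K,d,o,M=cm(n); u=cv2.undistortPoints(np.array(px,float).reshape(-1,1,2),K,d).reshape(-1,2)
    return o,(np.c_[u,np.ones(len(u))]@M.T)
def onz(n,px,z):
    o,v=ray(n,px); return o+v*((z-o[2])/v[:,2])[:,None]
def crop(img,x0,y0,x1,y1,s,name):
    c=cv2.resize(img[y0:y1,x0:x1],None,fx=s,fy=s,interpolation=cv2.INTER_CUBIC)
    for x in range((x0+9)//10*10,x1,10):
        cv2.line(c,((x-x0)*s,0),((x-x0)*s,4 if x%50 else 12),(0,255,255),1)
        if x%20==0: cv2.putText(c,str(x),((x-x0)*s,20),0,.35,(0,255,255),1)
    for y in range((y0+9)//10*10,y1,10):
        cv2.line(c,(0,(y-y0)*s),(4,(y-y0)*s),(0,255,255),1)
        if y%20==0: cv2.putText(c,str(y),(6,(y-y0)*s+4),0,.35,(0,255,255),1)
    cv2.imwrite(f"pics/{name}.png",c)
E
python3 - <<'E'
from h import *
t=cv2.imread("pics/top0.png"); s=cv2.imread("pics/side0.png")
crop(t,195,175,305,260,7,"ct_tray"); crop(t,345,125,495,250,5,"ct_rack")
crop(s,215,230,350,330,5,"cs_tray"); crop(s,325,90,455,225,4,"cs_rack")
E
```

```text
(no output)
```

View pics/ct_tray.png

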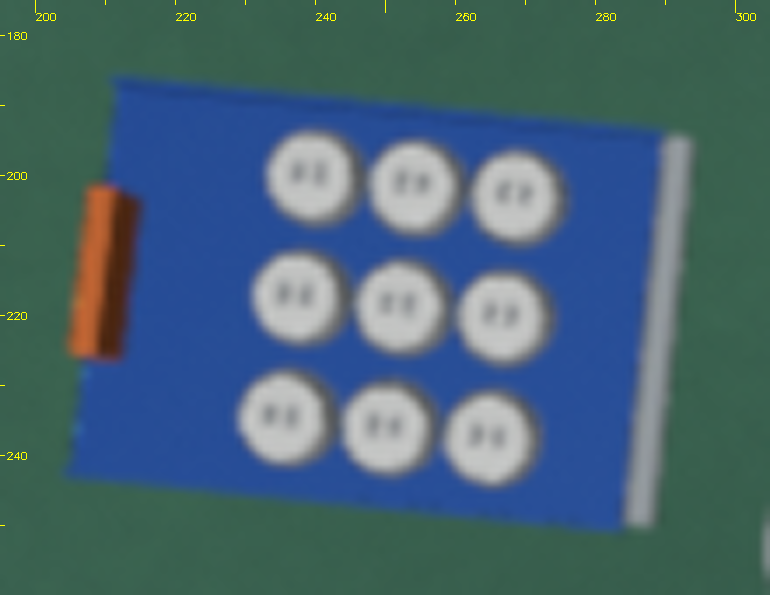

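View pics/ct_rack.png

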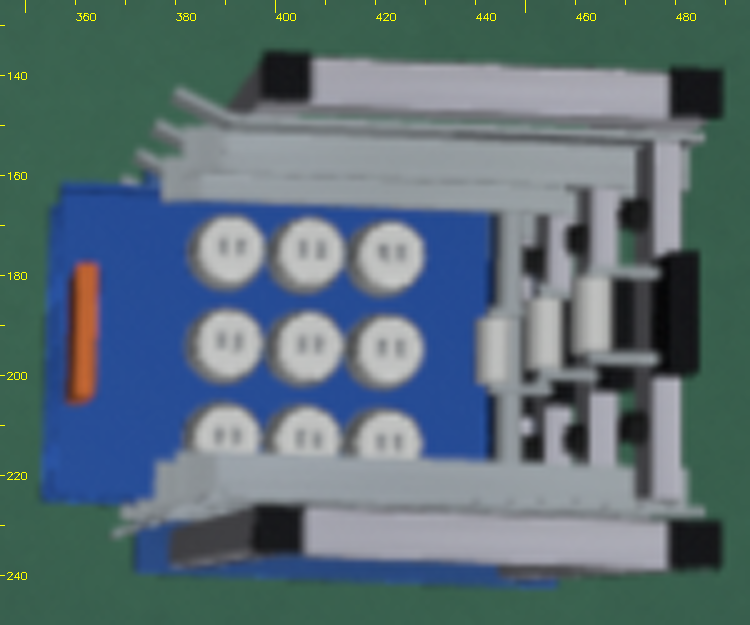

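View pics/cs_tray.png

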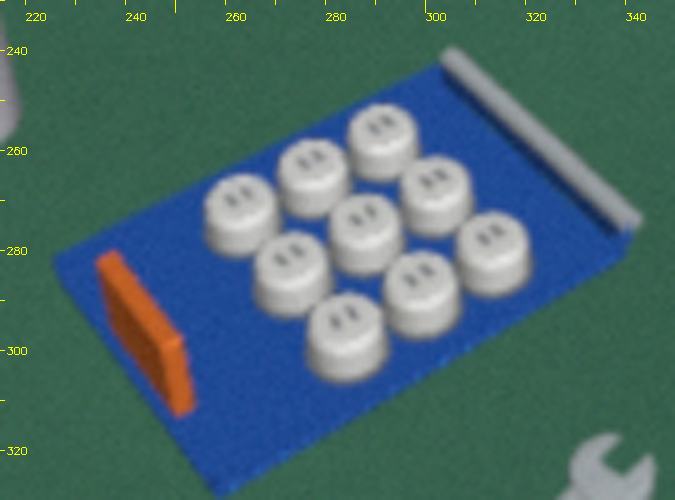

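View pics/cs_rack.png

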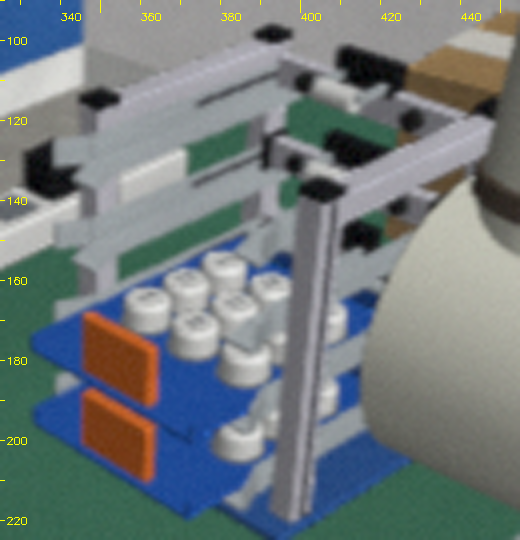

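```bash
cat > fit.py <<'E'
from h import *
from scipy.optimize import least_squares
def c(x0,y0,s,p): return [(x0+(p[0]+.5)/s-.5),(y0+(p[1]+.5)/s-.5)]
T=lambda x,y:('top',c(195,175,7,(x,y))); S=lambda x,y:('side',c(215,230,5,(x,y)))
# tray: local coords relative tray_grip middle, z from underside
obs=[((-.010,.075,.004),T(115,78)),((-.010,-.075,.004),T(67,476)),
((-.005,.031,.046),T(87,185)),((.005,.031,.046),T(118,187)),((-.005,-.031,.046),T(68,356)),((.005,-.031,.046),T(98,358)),
((.210,.075,.016),T(693,140)),((.210,-.075,.016),T(654,526)),
((-.010,.075,.004),S(53,262)),((-.010,-.075,.004),S(218,497)),((.210,-.075,.0),S(626,258)),
((-.005,.031,.046),S(97,258)),((.005,-.031,.046),S(188,340)),((.005,.031,.046),S(115,250))]
def f(p,full=False):
    r=R.from_euler('z',p[2]).as_matrix(); out=[]
    for l,(n,px) in obs:
        P=r@np.array(l)+[p[0],p[1],0]; out.append(proj(n,P)[0]-px)
    return np.array(out) if full else np.ravel(out)
g=onz('top',[[208,214]],.046)[0]
s=least_squares(f,[g[0],g[1],-1.6],loss='soft_l1'); print('tray',s.x); print(f(s.x,1).round(1).tolist())
def tri(a,b):
    (o1,v1),(o2,v2)=ray('top',[a]),ray('side',[b]); v1=v1[0];v2=v2[0]
    k=np.linalg.lstsq(np.c_[v1,-v2],o2-o1,rcond=None)[0]
    p,q=o1+k[0]*v1,o2+k[1]*v2; return ((p+q)/2).round(4),round(np.linalg.norm(p-q),4)
Tr=lambda x,y:c(345,125,5,(x,y)); Sr=lambda x,y:c(325,90,4,(x,y))
if __name__=="__main__":
    for n,a,b in [('postL',(287,77),(100,98)),('postLfar',(695,93),(272,33)),('postF',(278,530),(322,188)),
      ('g2 top L',(88,263),(85,314)),('g2 top R',(80,403),(157,347)),('tray2 cornerL',(52,200),(30,343)),('tray2 cornerR',(42,502),(190,438))]:
        print(n,tri(Tr(*a),Sr(*b)))
E
python3 fit.py
```

```text
tray [ 0.50262018  0.31517538 -1.6718171 ]
[[0.2, 0.3], [0.1, 0.1], [-0.0, -0.1], [-0.5, 0.0], [-0.3, -0.2], [-0.7, -0.1], [0.3, -0.9], [-0.2, 1.5], [0.6, 1.9], [-0.1, -0.3], [4.2, -2.3], [-0.5, 0.1], [-0.7, -0.5], [0.2, -0.5]]
postL (array([ 0.6371, -0.1367,  0.2553]), np.float64(0.0003))
postLfar (array([ 0.6309, -0.3061,  0.2556]), np.float64(0.001))
postF (array([ 0.4501, -0.1289,  0.2561]), np.float64(0.001))
g2 top L (array([ 0.5783, -0.0651,  0.1457]), np.float64(0.0016))
g2 top R (array([ 0.5122, -0.0606,  0.1513]), np.float64(0.0004))
tray2 cornerL (array([ 0.6147, -0.0512,  0.114 ]), np.float64(0.0034))
tray2 cornerR (array([ 0.4695, -0.0461,  0.1111]), np.float64(0.0012))
```

```bash
cat > ov.py <<'E'
from h import *
import sys
x,y,z0,yaw=map(float,sys.argv[1:5]); tag=sys.argv[5]
src=sys.argv[6] if len(sys.argv)>6 else "0"
r=R.from_euler('z',yaw).as_matrix()
def W(P): return (r@np.array(P).T).T+[x,y,z0]
for n,(x0,y0,x1,y1,s) in {'top':(345,125,495,250,5),'side':(325,90,455,225,4)}.items():
    img=cv2.imread(f"pics/{n}{src}.png"); im=cv2.resize(img[y0:y1,x0:x1],None,fx=s,fy=s,interpolation=cv2.INTER_CUBIC)
    def L(a,b,col):
        p=((proj(n,W([a,b]))+.5-[x0,y0])*s-.5).round().astype(int); cv2.line(im,p[0].tolist(),p[1].tolist(),col,1)
    for zr,col in ((.21,(0,0,255)),(.15,(0,255,255))):
        for sg in (1,-1):
            L((-.1,sg*.06,zr),(.1,sg*.06,zr),col); L((-.1,sg*.0775,zr),(.1,sg*.0775,zr),col)
            L((-.1,sg*.06,zr),(-.1,sg*.0775,zr),col); L((-.123,sg*.06,zr),(-.123,sg*.0775,zr),(255,0,255))
    L((-.11,-.1075,.245),(-.11,.1075,.245),(0,255,0));L((.11,-.1075,.245),(.11,.1075,.245),(0,255,0));
    L((-.11,-.1075,0),(-.11,.1075,0),(0,255,0));L((-.11,-.1075,0),(.11,-.1075,0),(0,255,0))
    L((-.11,-.1075,.245),(.11,-.1075,.245),(0,255,0));L((-.11,.1075,.245),(.11,.1075,.245),(0,255,0))
    cv2.imwrite(f"pics/ov_{n}_{tag}.png",im)
E
python3 ov.py .5405 -.2175 .0107 -1.609 a
```

```text
(no output)
```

View pics/ov_top_a.png

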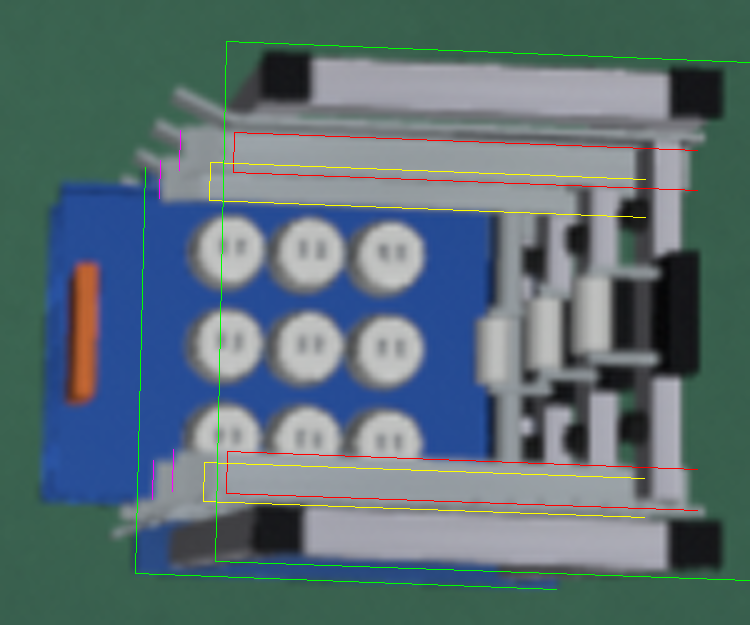

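View pics/ov_side_a.png

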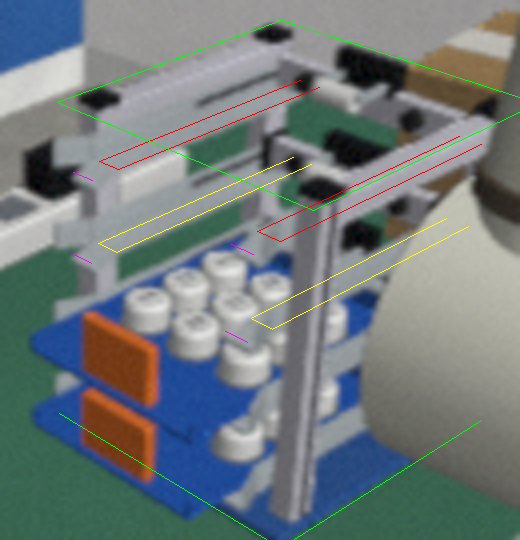

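```bash
python3 - <<'E'
from h import *
t=cv2.imread("pics/top0.png"); s=cv2.imread("pics/side0.png")
crop(t,362,135,422,180,13,"z1"); crop(t,362,205,422,245,13,"z2")
crop(s,332,95,402,145,11,"z3"); crop(s,375,120,425,170,11,"z4")
E
```

```text
(no output)
```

View pics/z1.png

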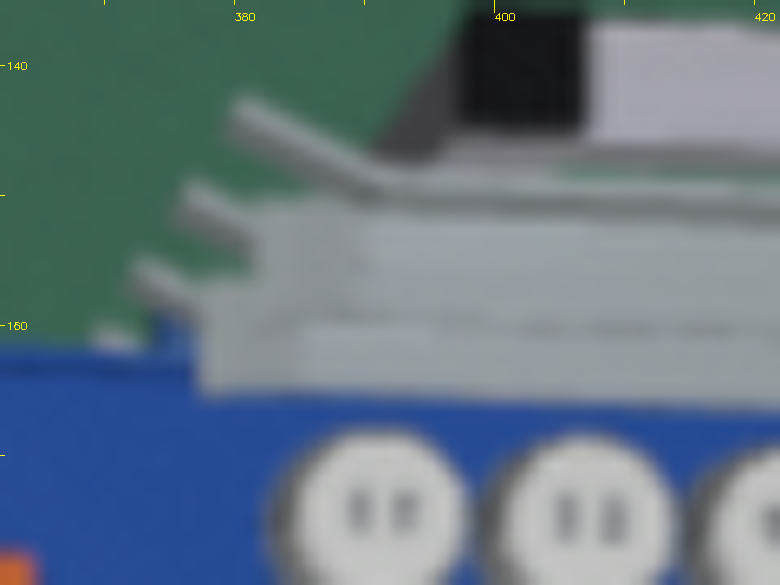

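View pics/z2.png

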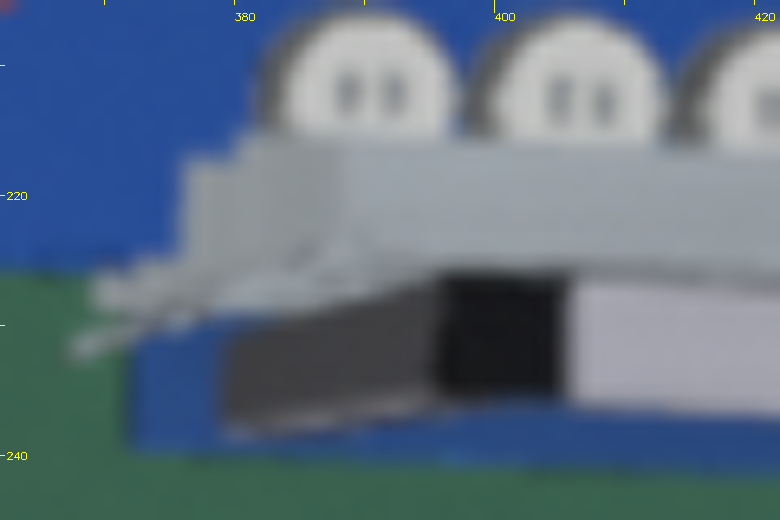

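View pics/z3.png

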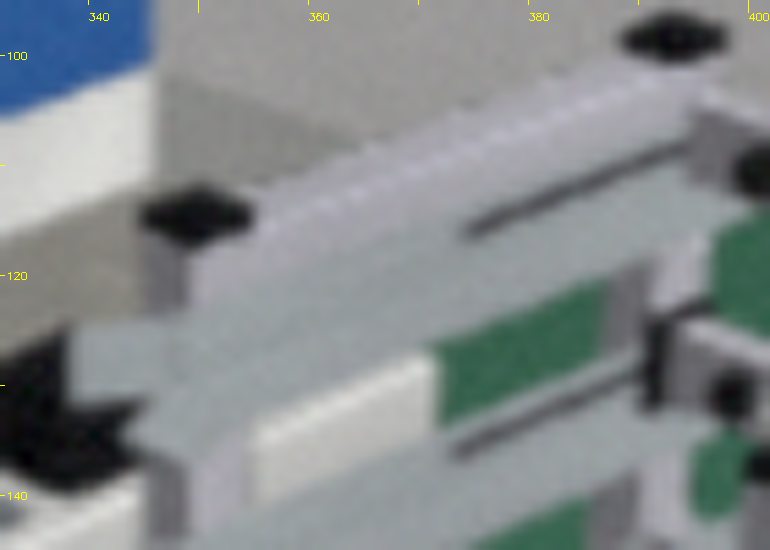

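View pics/z4.png

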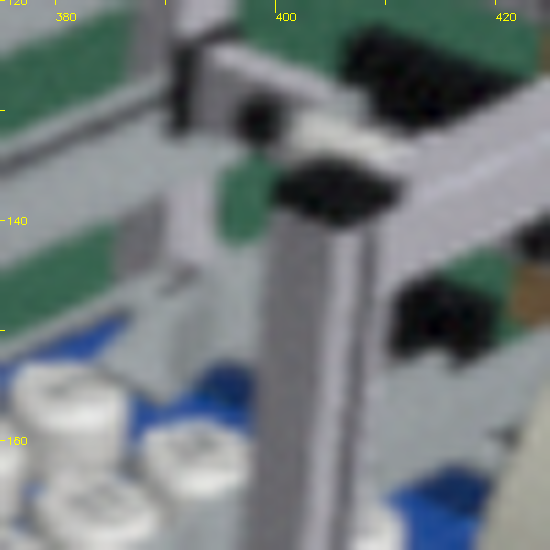

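```bash
python3 - <<'E'
from h import *
r=R.from_euler('z',-1.609).as_matrix(); o=np.array([.5405,-.2175,.0107])
def c(x0,y0,s,p): return [(x0+(p[0]+.5)/s-.5),(y0+(p[1]+.5)/s-.5)]
for n,p,z in [('r3+ bend',c(362,135,13,(302,393)),.15),('r4+ bend outer',c(362,135,13,(362,200)),.21),('r4- bend in',c(362,205,13,(342,140)),.21),
 ('base cornerFR',c(362,205,13,(130,452)),0.),('base cornerFR top',c(362,205,13,(130,452)),.012),
 ('r3+ in far',c(345,125,5,(570,214)),.15),('r4- in far',c(345,125,5,(637,468)),.21),('r4+ in far',c(345,125,5,(635,188)),.21),('r4 far end',c(345,125,5,(690,160)),.21),('r4 far end fl',c(345,125,5,(705,135)),.23)]:
    P=onz('top',[p],z+.0107)[0]; print(n,(r.T@(P-o)).round(4))
E
```

```text
r3+ bend [-0.1039  0.0594  0.15  ]
r4+ bend outer [-0.1042  0.0798  0.21  ]
r4- bend in [-0.1045 -0.0611  0.21  ]
base cornerFR [-0.1102 -0.1076 -0.    ]
base cornerFR top [-0.1118 -0.1079  0.012 ]
r3+ in far [0.0655 0.0599 0.15  ]
r4- in far [ 0.0745 -0.0606  0.21  ]
r4+ in far [0.0733 0.06   0.21  ]
r4 far end [0.0971 0.0732 0.21  ]
r4 far end fl [0.0956 0.0795 0.23  ]
```

```bash
cat > mv.py <<'E'
from h import *
import sys
# usage: mv.py x y z yaw [pitchdown]  -> tool-frame shift mm & rotvec
def rel(x,y,z,yaw,tilt=0):
    s=robot.observe(); A=R.from_euler('xyz',s['tcp_rot'])
    B=R.from_euler('z',yaw)*R.from_euler('x',np.pi+tilt)
    print('t',round(s['t'],2),'pos',s['tool_pos'].round(4),'rot',s['tcp_rot'].round(4),'F',s['force'].round(2),'gap',round(s['finger_gap'],4),'q',s['joint_pos'].round(2))
    print('lin',A.inv().apply((np.array([x,y,z])-s['tool_pos'])*1000).round(1),'ang',(A.inv()*B).as_rotvec().round(4))
a=list(map(float,sys.argv[1:])); rel(*a)
E
python3 mv.py .5026 .3152 .24 -.101
```

```text
t 0.1 pos [ 0.1264 -0.5604  0.2414] rot [-3.140e+00 -3.000e-04  2.218e-01] F [0.33 0.32 0.58] gap 0.085 q [-1.56  0.16  1.6  -0.    1.39 -0.21]
lin [ 559.5 -771.4    2.9] ang [-1.700e-03 -1.000e-04  3.228e-01]
```

Request:
apply_moves([
  {"linear":[45,-62,0],"angular":[0,0,0.03],"gripper":0.3},
  {"linear":[90,-124,0],"angular":[0,0,0.05],"gripper":0.6},
  {"linear":[135,-186,0],"angular":[0,0,0.08],"gripper":0.6},
  {"linear":[180,-248,0],"angular":[0,0,0.1],"gripper":0.6},
  {"linear":[225,-310,0],"angular":[0,0,0.13],"gripper":0.6},
  {"linear":[270,-372,0],"angular":[0,0,0.16],"gripper":0.6},
  {"linear":[315,-434,0],"angular":[0,0,0.18],"gripper":0.6},
  {"linear":[360,-496,0],"angular":[0,0,0.2],"gripper":0.6},
  {"linear":[405,-558,0],"angular":[0,0,0.23],"gripper":0.6},
  {"linear":[450,-620,0],"angular":[0,0,0.26],"gripper":0.6},
  {"linear":[495,-682,0],"angular":[0,0,0.29],"gripper":0.6},
  {"linear":[559,-771,0],"angular":[0,0,0.323],"gripper":0.6},
])

```text
t: 1.6
tool_pos: [0.4229, 0.1304, 0.2422]
tcp_rot: [3.141, -0.0, -0.102]
force: [0.8, -1.0, 0.4]
finger_gap: 0.0338
```

```bash
python3 mv.py .5026 .3152 .24 -.101
```

```text
t 1.6 pos [0.4229 0.1304 0.2422] rot [ 3.1412e+00 -4.0000e-04 -1.0150e-01] F [ 0.77 -1.02  0.4 ] gap 0.0338 q [ 0.03 -0.2   1.95 -0.    1.39  1.7 ]
lin [  60.6 -191.9    2.1] ang [ 0.0003 -0.0004 -0.0005]
```

Request:
apply_moves([
  {"linear":[15,-48,0],"angular":[0,0,0],"gripper":0.6},
  {"linear":[30,-96,0],"angular":[0,0,0],"gripper":0.6},
  {"linear":[45,-144,20],"angular":[0,0,0],"gripper":0.6},
  {"linear":[60,-191,60],"angular":[0,0,0],"gripper":0.6},
  {"linear":[60,-191,110],"angular":[0,0,0],"gripper":0.6},
  {"linear":[60,-191,130],"angular":[0,0,0],"gripper":0.6},
  {"linear":[60,-191,130],"angular":[0,0,0],"gripper":0.6},
])

```text
t: 2.48
tool_pos: [0.5005, 0.3114, 0.1111]
tcp_rot: [3.14, 0.003, -0.102]
force: [-0.0, 0.1, 0.1]
finger_gap: 0.0342
```

```bash
python3 mv.py .5026 .3152 .023 -.101; python3 - <<'E'
from h import *
t=robot.camera("top"); s=robot.camera("side")
cv2.imwrite("pics/top1.png",t);cv2.imwrite("pics/side1.png",s)
crop(t,180,160,300,260,6,"a_t");crop(s,200,210,340,330,5,"a_s")
E
```

```text
t 2.48 pos [0.5005 0.3114 0.1111] rot [ 3.1401e+00  3.0000e-03 -1.0170e-01] F [-0.01  0.09  0.09] gap 0.0342 q [ 0.35  0.33  1.67 -0.    1.15  2.02]
lin [ 1.9 -4.2 88.1] ang [ 0.0015  0.003  -0.0007]
```

View pics/a_t.png

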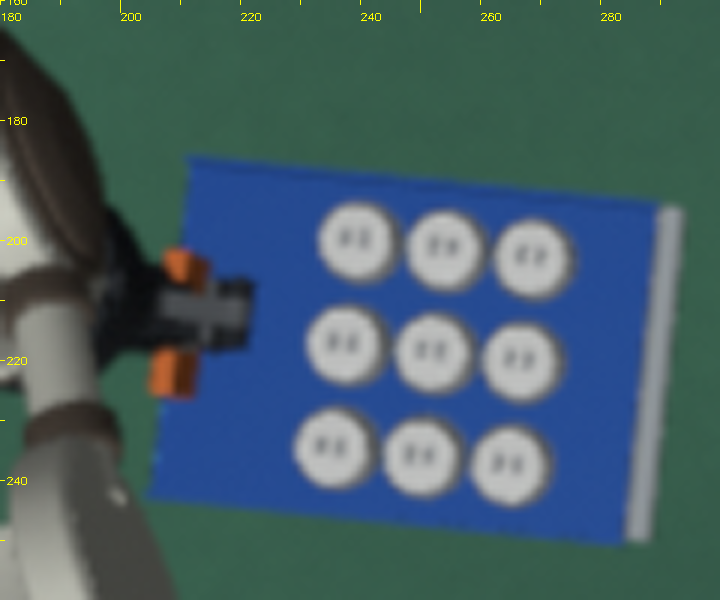

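View pics/a_s.png

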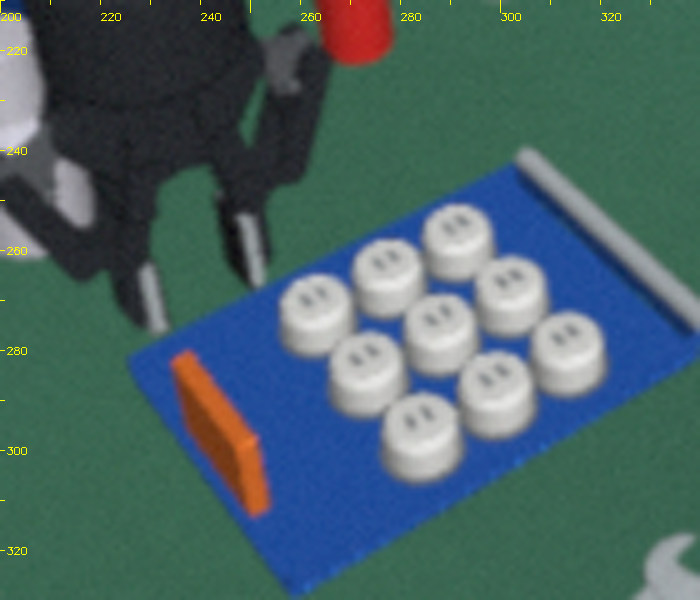

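The jaws straddle the plate: in the top view the plate runs from (210,203) to (205,224) with the finger mid-line over it. I'll descend now.

Request:
apply_moves([
  {"linear":[2,-4,20],"angular":[0.0015,0.003,0],"gripper":0.6},
  {"linear":[2,-4,45],"angular":[0.0015,0.003,0],"gripper":0.6},
  {"linear":[2,-4,65],"angular":[0.0015,0.003,0],"gripper":0.6},
  {"linear":[2,-4,80],"angular":[0.0015,0.003,0],"gripper":0.6},
  {"linear":[2,-4,87],"angular":[0.0015,0.003,0],"gripper":0.6},
  {"linear":[2,-4,87],"angular":[0.0015,0.003,0],"gripper":0.6},
  {"linear":[2,-4,87],"angular":[0.0015,0.003,0],"gripper":0.6},
])

```text
t: 3.45
tool_pos: [0.5046, 0.3162, 0.0261]
tcp_rot: [-3.139, -0.004, -0.101]
force: [-0.9, 0.2, 0.1]
finger_gap: 0.034
```

```bash
python3 mv.py .5026 .3152 .023 -.101; python3 - <<'E'
from h import *
t=robot.camera("top"); s=robot.camera("side")
crop(t,180,160,300,260,6,"b_t");crop(s,200,210,340,330,5,"b_s")
E
```

```text
t 3.45 pos [0.5046 0.3162 0.0261] rot [-3.1394 -0.0043 -0.1012] F [-0.95  0.24  0.1 ] gap 0.034 q [0.36 0.46 1.68 0.   0.99 2.03]
lin [-1.9  1.2  3.1] ang [-0.0021 -0.0043 -0.0002]
```

View pics/b_s.png

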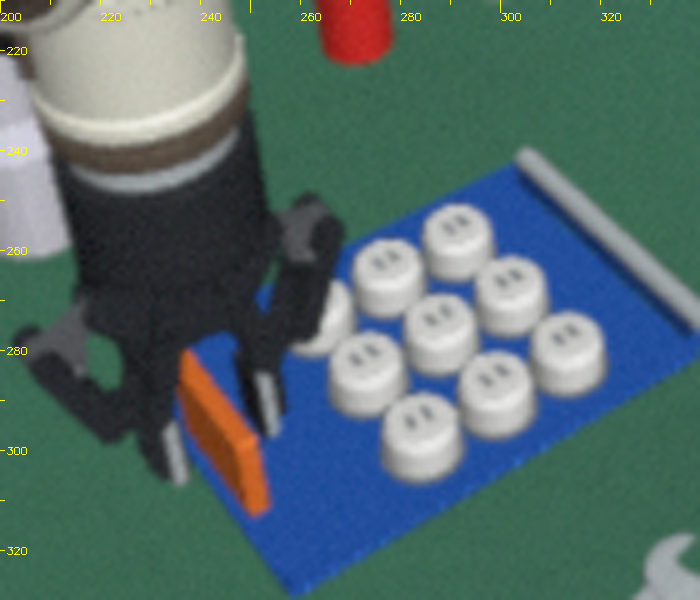

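Request:
apply_moves([
  {"linear":[-1,1,3],"angular":[-0.002,-0.004,0],"gripper":0.6},
  {"linear":[-1,1,3],"angular":[-0.002,-0.004,0],"gripper":0.75},
  {"linear":[-1,1,3],"angular":[-0.002,-0.004,0],"gripper":0.85},
  {"linear":[-1,1,3],"angular":[-0.002,-0.004,0],"gripper":1},
  {"linear":[-1,1,3],"angular":[-0.002,-0.004,0],"gripper":1},
  {"linear":[-1,1,3],"angular":[-0.002,-0.004,0],"gripper":1},
  {"linear":[-1,1,3],"angular":[-0.002,-0.004,0],"gripper":1},
], squeeze=90)

```text
t: 4.42
tool_pos: [0.503, 0.3151, 0.0225]
tcp_rot: [3.141, 0.001, -0.101]
force: [-0.8, -0.1, 2.1]
finger_gap: 0.0092
```

```bash
python3 mv.py .5026 .3152 .223 -.101
```

```text
t 4.42 pos [0.503  0.3151 0.0225] rot [ 3.1413e+00  7.0000e-04 -1.0120e-01] F [-0.78 -0.13  2.11] gap 0.0092 q [0.36 0.47 1.68 0.   0.99 2.03]
lin [  -0.6   -0.  -200.5] ang [ 0.0003  0.0007 -0.0002]
```

Request:
apply_moves([
  {"linear":[0,0,-5],"angular":[0,0,0],"gripper":1},
  {"linear":[0,0,-20],"angular":[0,0,0],"gripper":1},
  {"linear":[0,0,-45],"angular":[0,0,0],"gripper":1},
  {"linear":[0,0,-75],"angular":[0,0,0],"gripper":1},
  {"linear":[0,0,-105],"angular":[0,0,0],"gripper":1},
  {"linear":[0,0,-135],"angular":[0,0,0],"gripper":1},
  {"linear":[0,0,-160],"angular":[0,0,0],"gripper":1},
  {"linear":[0,0,-175],"angular":[0,0,0],"gripper":1},
  {"linear":[0,0,-180],"angular":[0,0,0],"gripper":1},
  {"linear":[0,0,-180],"angular":[0,0,0],"gripper":1},
  {"linear":[0,0,-180],"angular":[0,0,0],"gripper":1},
])

```text
t: 5.8
tool_pos: [0.5024, 0.3148, 0.2009]
tcp_rot: [3.14, 0.003, -0.101]
force: [0.1, -0.6, -2.3]
finger_gap: 0.0089
```

```bash
python3 mv.py .5439 .13 .203 -.038; python3 - <<'E'
from h import *
t=robot.camera("top"); s=robot.camera("side")
cv2.imwrite("pics/top2.png",t);cv2.imwrite("pics/side2.png",s)
E
```

```text
t 5.8 pos [0.5024 0.3148 0.2009] rot [ 3.1401e+00  3.1000e-03 -1.0120e-01] F [ 0.08 -0.62 -2.34] gap 0.0089 q [0.36 0.24 1.59 0.   1.32 2.03]
lin [ 60.  179.7  -2. ] ang [ 0.0014  0.0032 -0.0632]
```

View pics/side2.png

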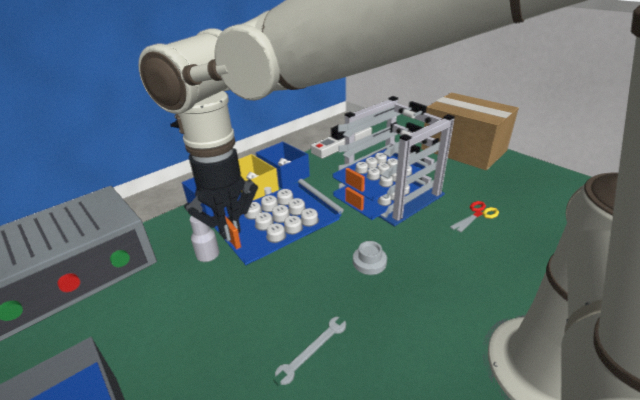

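View pics/top2.png

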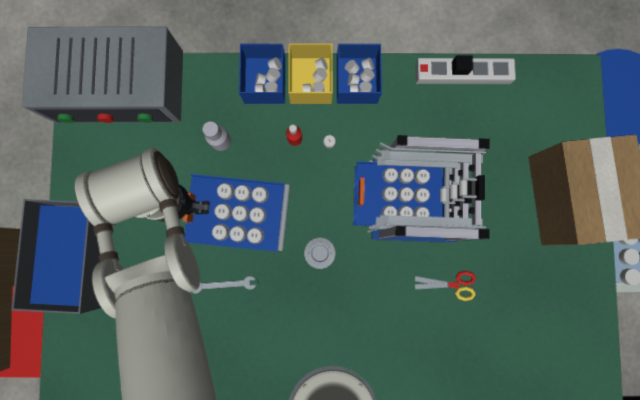

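The tray is held in the air, and the side view now shows the whole rack. I'll measure the sag and refine the rack's pose.

```bash
python3 - <<'E'
from h import *
t=cv2.imread("pics/top2.png"); s=cv2.imread("pics/side2.png")
crop(t,180,165,300,255,6,"d_t"); crop(s,215,170,350,270,5,"d_s"); crop(s,330,90,470,225,5,"d_sr")
E
python3 ov.py .5443 -.2138 .0107 -1.609 b 2
```

```text
(no output)
```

View pics/d_t.png

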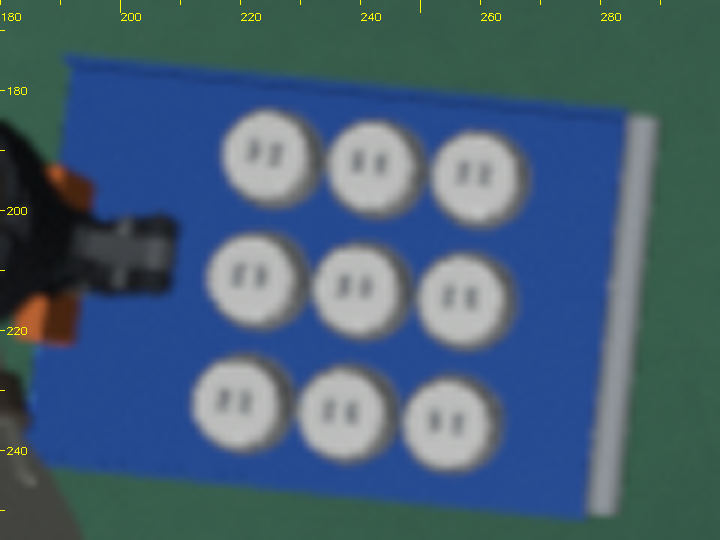

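View pics/d_s.png

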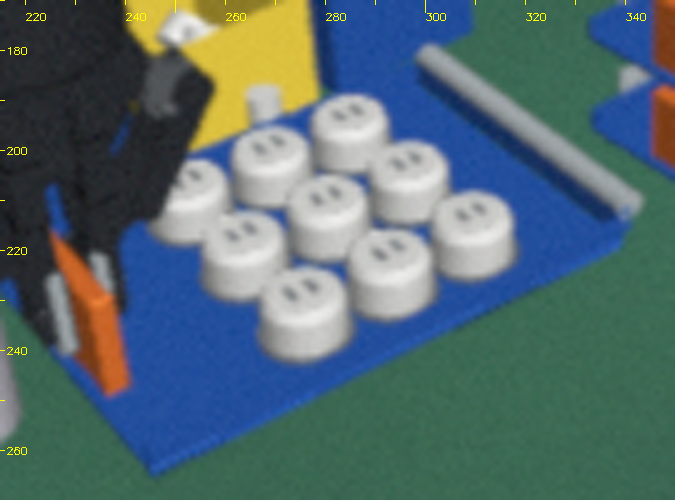

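View pics/d_sr.png

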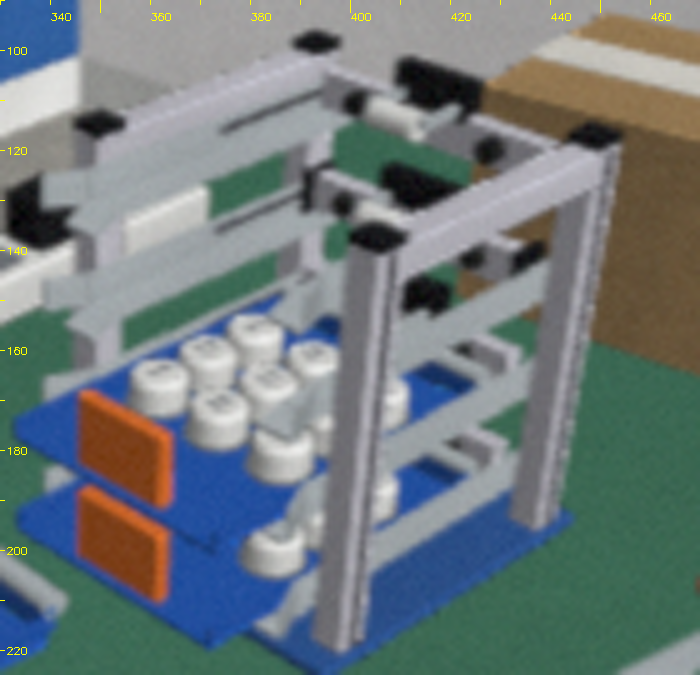

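View pics/ov_side_b.png

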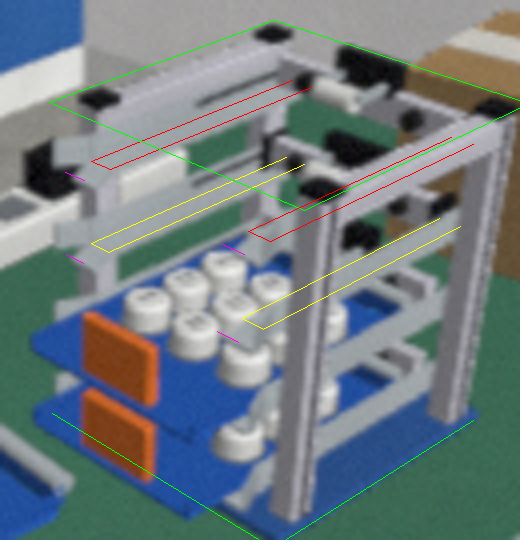

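```bash
cat > fit2.py <<'E'
from h import *
from scipy.optimize import least_squares
def c(x0,y0,s,p): return [(x0+(p[0]+.5)/s-.5),(y0+(p[1]+.5)/s-.5)]
def fit(obs,p0,tilt):
    def f(p):
        r=(R.from_euler('z',p[3])*R.from_euler('xyz',[p[4],p[5],0] if tilt else [0,0,0])).as_matrix()
        return np.ravel([proj(n,r@np.array(l)+p[:3])[0]-px for l,(n,px) in obs])
    s=least_squares(f,p0,loss='soft_l1',x_scale=[.01]*3+[.02]*(len(p0)-3))
    C=np.linalg.inv(s.jac.T@s.jac); print(s.x.round(4),'sd',(np.sqrt(np.diag(C))*.7).round(4)); print(f(s.x).reshape(-1,2).round(1).tolist()); return s.x
T=lambda x,y:('top',c(180,165,6,(x,y))); S=lambda x,y:('side',c(215,170,5,(x,y)))
car=[((-.010,.075,.004),T(66,57)),((-.010,-.075,.004),T(33,465)),((.204,-.075,.004),T(587,520)),((.210,.075,.016),T(657,120)),((.210,-.075,.016),T(617,514)),
((.005,.031,.046),T(93,183)),((-.010,-.075,.004),S(152,467)),((.204,-.075,.0),S(620,252)),((-.005,.031,.046),S(52,230)),((.005,-.031,.046),S(114,293)),((.005,-.031,.004),S(130,388)),((-.005,-.031,.004),S(108,397)),
((.204,-.075,.022),S(636,196)),((.204,.075,.022),S(432,44))]
print('carried'); fit(car,[.5024,.3148,.178,-1.672,0,0],1)
T=lambda x,y:('top',c(345,125,5,(x,y))); S=lambda x,y:('side',c(330,90,5,(x,y)))
for k,(L) in {2:[(80,392),(162,436),(158,507),(80,460),(12,425),(212,555)],1:[(80,487),(158,530),(158,602),(80,552),(15,520),(208,648)]}.items():
    m=[(-.005,.031,.046),(-.005,-.031,.046),(-.005,-.031,.004),(-.005,.031,.004),(-.010,.075,.004),(-.010,-.075,.0)]
    o=[(a,S(*b)) for a,b in zip(m,L)]
    if k==2: o+=[((-.005,.031,.046),T(76,263)),((.005,.031,.046),T(98,263)),((.005,-.031,.046),T(91,403)),((-.005,-.031,.046),T(69,402))]
    print('tray',k); fit(o,[.545,-.063,.1,-1.609],0)
E
python3 fit2.py
```

```text
carried
[ 5.0250e-01  3.1570e-01  1.7770e-01 -1.6711e+00 -1.4000e-03  1.2500e-02] sd [0.0009 0.0007 0.0014 0.0059 0.0178 0.0098]
[[0.8, 0.3], [-2.3, -0.3], [2.6, 0.2], [0.6, -1.1], [-0.0, 1.5], [-4.8, -3.0], [0.0, 0.8], [3.1, -1.1], [-7.0, -1.3], [0.6, 0.5], [0.7, -0.4], [0.1, 0.1], [-0.0, 1.3], [-1.5, 0.6]]
tray 2
[ 0.5448 -0.0624  0.1052 -1.635 ] sd [0.0009 0.0008 0.0012 0.0164]
[[-0.3, -0.6], [-0.1, 0.1], [0.3, 0.1], [-0.4, -0.4], [1.0, 0.8], [0.3, 0.1], [-0.0, 0.3], [-0.1, 0.6], [-0.1, -0.6], [-0.1, -0.7]]
tray 1
[ 0.5507 -0.0687  0.0403 -1.6188] sd [0.0114 0.0122 0.0118 0.022 ]
[[-0.4, -0.2], [0.2, 0.9], [-0.2, -0.4], [-0.5, -0.4], [0.6, 0.1], [0.3, 0.1]]
```

```bash
python3 mv.py .5542 .1562 .197 -.039
```

```text
t 5.9 pos [0.5025 0.3149 0.2012] rot [ 3.1402e+00  2.8000e-03 -1.0120e-01] F [-0.15 -0.04 -2.82] gap 0.0087 q [0.36 0.24 1.59 0.   1.32 2.03]
lin [ 67.4 152.7   4.2] ang [ 0.0013  0.0028 -0.0622]
```

Request:
apply_moves([
  {"linear":[5,11,0],"angular":[0.001,0.003,-0.005],"gripper":1},
  {"linear":[14,32,1],"angular":[0.001,0.003,-0.013],"gripper":1},
  {"linear":[25,56,2],"angular":[0.001,0.003,-0.022],"gripper":1},
  {"linear":[36,82,2],"angular":[0.001,0.003,-0.033],"gripper":1},
  {"linear":[47,107,3],"angular":[0.001,0.003,-0.043],"gripper":1},
  {"linear":[57,129,4],"angular":[0.001,0.003,-0.053],"gripper":1},
  {"linear":[64,145,4],"angular":[0.001,0.003,-0.059],"gripper":1},
  {"linear":[67,152.5,4],"angular":[0.001,0.003,-0.062],"gripper":1},
  {"linear":[67,152.5,4],"angular":[0.001,0.003,-0.062],"gripper":1},
  {"linear":[67,152.5,4],"angular":[0.001,0.003,-0.062],"gripper":1},
])

```text
t: 7.15
tool_pos: [0.5541, 0.1572, 0.1983]
tcp_rot: [-3.141, -0.002, -0.038]
force: [-0.2, 0.5, -3.2]
finger_gap: 0.0089
```

```bash
python3 mv.py .5510 .0713 .197 -.039; python3 - <<'E'
from h import *
t=robot.camera("top"); s=robot.camera("side")
cv2.imwrite("pics/top3.png",t);cv2.imwrite("pics/side3.png",s)
crop(t,265,130,425,250,5,"e_t"); crop(s,250,90,400,230,5,"e_s")
E
```

```text
t 7.15 pos [0.5541 0.1572 0.1983] rot [-3.1408e+00 -1.8000e-03 -3.8500e-02] F [-0.25  0.49 -3.22] gap 0.0089 q [0.07 0.2  1.64 0.   1.3  1.68]
lin [ 0.2 86.   1.2] ang [-0.0008 -0.0018  0.0005]
```

View pics/e_t.png

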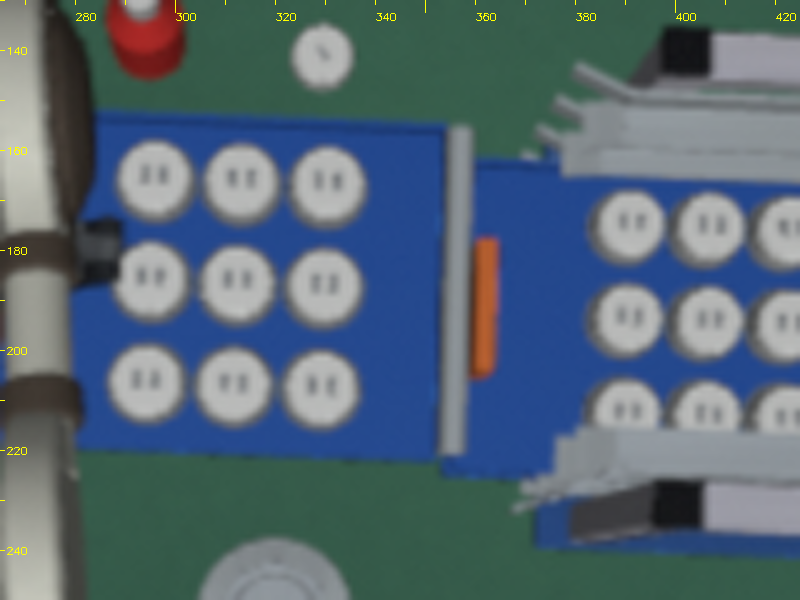

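View pics/e_s.png

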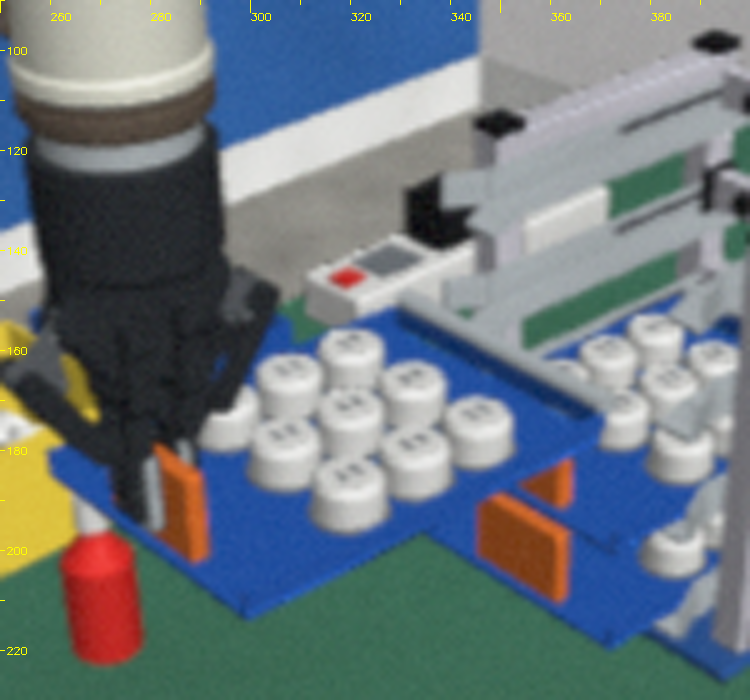

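```bash
python3 - <<'E'
from h import *
r=R.from_euler('z',-1.609).as_matrix(); o=np.array([.5443-.0006,-.2138,.0])
o=np.array([.5405,-.2175,0])
def c(p): return [(265+(p[0]+.5)/5-.5),(130+(p[1]+.5)/5-.5)]
for n,p,z in [('bar+',(471,126),.191),('bar-',(466,455),.191),('floor+ rear',(97,113),.182),('floor- rear',(80,450),.182),('r3+ bend',(603,176),.163),('r4- bend',(615,430),.223),('tip3+',(562,175),.155)]:
    P=onz('top',[c(p)],z)[0]; print(n,(r.T@(P-o)).round(4))
E
```

```text
bar+ [-0.1668  0.0734  0.191 ]
bar- [-0.1649 -0.0726  0.191 ]
floor+ rear [-0.3331  0.0749  0.182 ]
floor- rear [-0.3339 -0.0761  0.182 ]
r3+ bend [-0.1033  0.0589  0.163 ]
r4- bend [-0.1054 -0.0619  0.223 ]
tip3+ [-0.1209  0.0603  0.155 ]
```

Request:
apply_moves([
  {"linear":[-0.2,5,0],"angular":[0,0,0],"gripper":1},
  {"linear":[-0.5,15,0],"angular":[0,0,0],"gripper":1},
  {"linear":[-0.5,25,0],"angular":[0,0,0],"gripper":1},
  {"linear":[-0.5,35,0],"angular":[0,0,0],"gripper":1},
  {"linear":[-0.5,42,0],"angular":[0,0,0],"gripper":1},
  {"linear":[-0.5,50,0],"angular":[0,0,0],"gripper":1},
  {"linear":[-0.5,57,0],"angular":[0,0,0],"gripper":1},
  {"linear":[-0.5,62,0],"angular":[0,0,0],"gripper":1},
  {"linear":[-0.5,62,0],"angular":[0,0,0],"gripper":1},
])

```text
t: 8.38
tool_pos: [0.5514, 0.0944, 0.1983]
tcp_rot: [-3.141, -0.002, -0.04]
force: [0.5, -0.7, -3.1]
finger_gap: 0.0088
```

```bash
python3 mv.py .5510 .0713 .197 -.039; python3 - <<'E'
from h import *
t=robot.camera("top"); s=robot.camera("side")
cv2.imwrite("pics/top4.png",t);cv2.imwrite("pics/side4.png",s)
crop(t,300,130,450,250,5,"f_t"); crop(s,310,100,420,210,6,"f_s")
E
```

```text
t 8.38 pos [0.5514 0.0944 0.1983] rot [-3.1411e+00 -2.0000e-03 -3.9600e-02] F [ 0.49 -0.68 -3.07] gap 0.0088 q [-0.05  0.15  1.69  0.    1.29  1.56]
lin [ 0.5 23.1  1.3] ang [-0.0005 -0.002  -0.0006]
```

View pics/f_t.png

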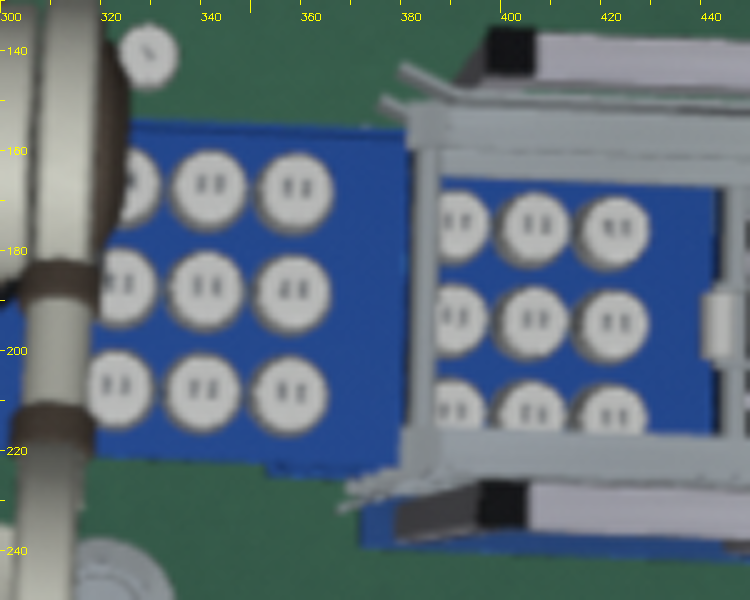

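View pics/f_s.png

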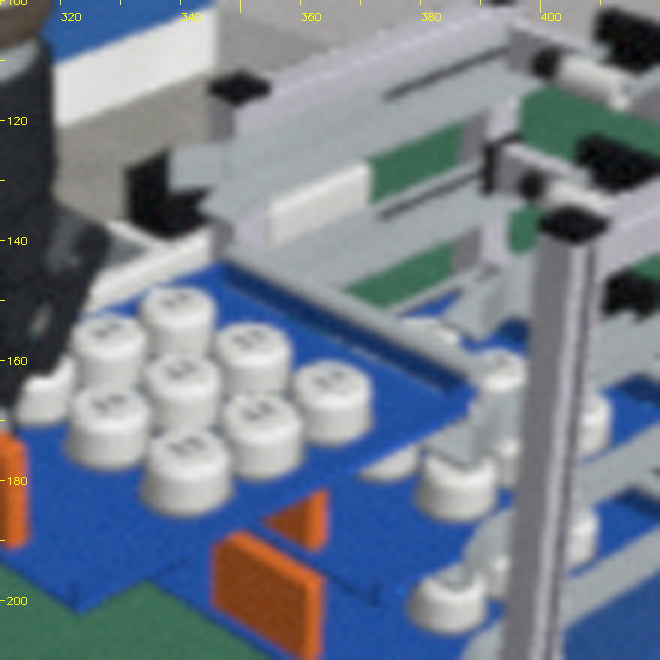

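Top view: the bar, at (385,155)–(383,222), lies centred over the ledge starts. Side view: it is between rails 3 and 4. There is no contact force. I'll go 24 mm further in, then lower.

Request:
apply_moves([
  {"linear":[0,5,0],"angular":[0,0,0],"gripper":1},
  {"linear":[-0.2,12,0],"angular":[0,0,0],"gripper":1},
  {"linear":[-0.4,19,0],"angular":[0,0,0],"gripper":1},
  {"linear":[-0.4,24,0],"angular":[0,0,0],"gripper":1},
  {"linear":[-0.4,24,2],"angular":[0,0,0],"gripper":1},
  {"linear":[-0.4,24,4],"angular":[0,0,0],"gripper":1},
  {"linear":[-0.4,24,5],"angular":[0,0,0],"gripper":1},
  {"linear":[-0.4,24,5],"angular":[0,0,0],"gripper":1},
])

```text
t: 9.48
tool_pos: [0.55, 0.0709, 0.1931]
tcp_rot: [-3.141, -0.002, -0.039]
force: [-0.1, 0.7, -3.1]
finger_gap: 0.0091
```

```bash
python3 mv.py .5510 .0713 .197 -.039; python3 -c "
from workcell import robot
print(robot.observe()['moment'])"
```

```text
t 9.47 pos [0.55   0.0709 0.1931] rot [-3.1411e+00 -1.7000e-03 -3.8900e-02] F [-0.11  0.67 -3.09] gap 0.0091 q [-0.09  0.15  1.71  0.    1.28  1.52]
lin [ 1.  -0.5 -3.9] ang [-0.0005 -0.0017  0.0001]
[0.22922239 0.01063521 0.02228278]
```

Request:
apply_moves([
  {"linear":[0.3,0,1],"angular":[0,0,0],"gripper":1},
  {"linear":[0.3,0,2],"angular":[0,0,0],"gripper":1},
  {"linear":[0.3,0,3],"angular":[0,0,0],"gripper":1},
  {"linear":[0.3,0,3],"angular":[0,0,0],"gripper":1},
])

```text
t: 9.98
tool_pos: [0.5503, 0.0707, 0.1901]
tcp_rot: [-3.141, -0.002, -0.039]
force: [-0.0, 0.8, -2.9]
finger_gap: 0.0089
```

```bash
python3 mv.py .5510 .0713 .197 -.039; python3 -c "
from workcell import robot
print(robot.observe()['moment'])"
```

```text
t 9.97 pos [0.5503 0.0707 0.1901] rot [-3.1411e+00 -1.8000e-03 -3.9200e-02] F [-0.01  0.78 -2.86] gap 0.0089 q [-0.09  0.15  1.71  0.    1.28  1.52]
lin [ 0.7 -0.6 -6.9] ang [-0.0005 -0.0018 -0.0002]
[ 0.24429627 -0.02722724 -0.00072307]
```

Request:
apply_moves([
  {"linear":[0,0,1],"angular":[0,0,0],"gripper":1},
  {"linear":[0,0,2],"angular":[0,0,0],"gripper":1},
  {"linear":[0,0,2],"angular":[0,0,0],"gripper":1},
])

```text
t: 10.35
tool_pos: [0.5503, 0.0707, 0.1881]
tcp_rot: [-3.141, -0.002, -0.039]
force: [-0.7, 0.6, -2.6]
finger_gap: 0.009
```

```bash
python3 -c "
from workcell import robot
s=robot.observe();print(s['tool_pos'],s['force'],s['moment'])"
```

```text
[0.55029412 0.07070329 0.18812862] [-0.66050688  0.57884512 -2.59781386] [0.26164146 0.02039399 0.02705014]
```

Request:
apply_moves([
  {"linear":[0,0,1],"angular":[0,0,0],"gripper":1},
  {"linear":[0,0,2],"angular":[0,0,0],"gripper":1},
  {"linear":[0,0,2],"angular":[0,0,0],"gripper":1},
])

```text
t: 10.72
tool_pos: [0.5503, 0.0707, 0.1861]
tcp_rot: [-3.141, -0.002, -0.039]
force: [0.4, -0.6, -2.9]
finger_gap: 0.009
```

```bash
python3 -c "
from workcell import robot
s=robot.observe();print(s['tool_pos'],s['force'],s['moment'])"
```

```text
[0.55029729 0.07069292 0.18612573] [ 0.43612618 -0.58583058 -2.94155445] [ 0.25162877 -0.0541678   0.00540877]
```

Request:
apply_moves([
  {"linear":[0,0,1],"angular":[0,0,0],"gripper":1},
  {"linear":[0,0,2],"angular":[0,0,0],"gripper":1},
  {"linear":[0,0,2],"angular":[0,0,0],"gripper":1},
])

```text
t: 11.1
tool_pos: [0.5506, 0.0707, 0.1846]
tcp_rot: [-3.141, -0.002, -0.039]
force: [-0.8, 0.9, -0.4]
finger_gap: 0.0088
```

```bash
python3 -c "
from workcell import robot
s=robot.observe();print(s['tool_pos'],s['force'],s['moment'])"; python3 - <<'E'
from h import *
t=robot.camera("top"); s=robot.camera("side")
cv2.imwrite("pics/top5.png",t);cv2.imwrite("pics/side5.png",s)
crop(t,320,130,460,250,5,"g_t"); crop(s,320,100,430,210,7,"g_s")
E
```

```text
[0.55055185 0.07070054 0.18455854] [-0.77712823  0.88616283 -0.35178603] [ 0.11046585  0.11811732 -0.01869408]
```

View pics/g_s.png

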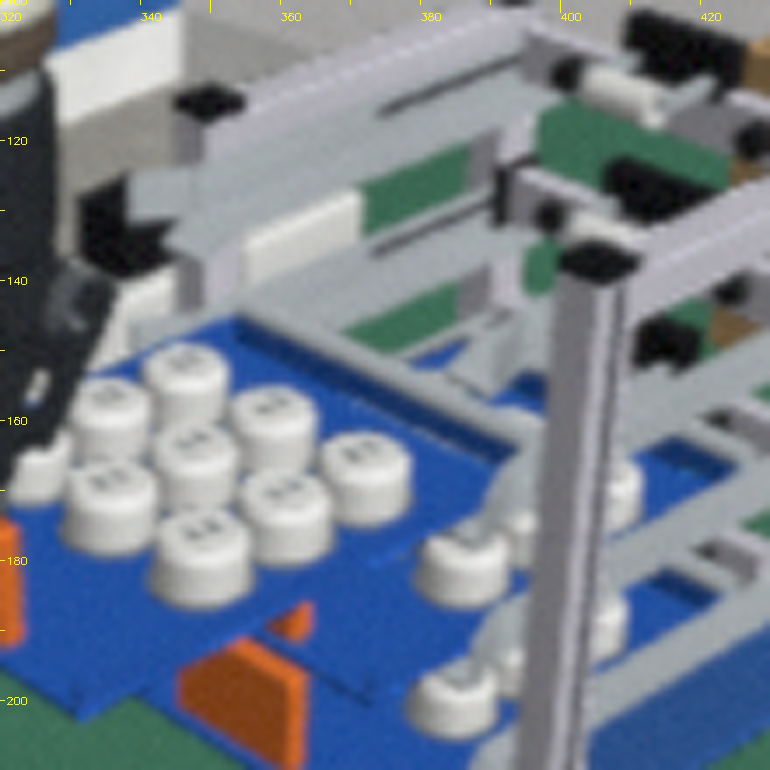

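Fz went from −2.9 to −0.4 N, so the nose is resting on the rails. In the side view the bar lies on both ledges, from (350,146) to (392,165). I'll slide in gently.

Request:
apply_moves([
  {"linear":[0,2,0],"angular":[0,0,0],"gripper":1},
  {"linear":[0,6,0],"angular":[0,0,0],"gripper":1},
  {"linear":[0,11,0.2],"angular":[0,0,0],"gripper":1},
  {"linear":[0,16,0.3],"angular":[0,0,0],"gripper":1},
  {"linear":[0,21,0.3],"angular":[0,0,0],"gripper":1},
  {"linear":[0,25,0.3],"angular":[0,0,0],"gripper":1},
  {"linear":[0,25,0.3],"angular":[0,0,0],"gripper":1},
])

```text
t: 12.08
tool_pos: [0.5493, 0.045, 0.1839]
tcp_rot: [3.141, -0.002, -0.039]
force: [0.5, -1.0, 1.2]
finger_gap: 0.0087
```

```bash
cat > st.py <<'E'
from workcell import robot
s=robot.observe();print(s['t'],s['tool_pos'].round(4),s['tcp_rot'].round(4),s['force'].round(2),s['moment'].round(3))
E
python3 st.py
```

```text
12.075 [0.5493 0.045  0.1839] [ 3.1411e+00 -1.8000e-03 -3.9400e-02] [ 0.45 -1.    1.16] [-0.401  0.297 -0.08 ]
```

Request:
apply_moves([
  {"linear":[0,3,-0.2],"angular":[0,-0.003,0],"gripper":1},
  {"linear":[0,8,-0.4],"angular":[0,-0.005,0],"gripper":1},
  {"linear":[0,13,-0.4],"angular":[0,-0.005,0],"gripper":1},
  {"linear":[0,18,-0.4],"angular":[0,-0.005,0],"gripper":1},
  {"linear":[0,23,-0.4],"angular":[0,-0.005,0],"gripper":1},
  {"linear":[0,25,-0.4],"angular":[0,-0.005,0],"gripper":1},
  {"linear":[0,25,-0.4],"angular":[0,-0.005,0],"gripper":1},
])

```text
t: 12.95
tool_pos: [0.5485, 0.0202, 0.1843]
tcp_rot: [3.141, 0.003, -0.039]
force: [0.7, -0.9, 0.4]
finger_gap: 0.009
```

```bash
python3 st.py;python3 - <<'E'
from h import *
t=robot.camera("top"); s=robot.camera("side")
crop(t,330,130,490,250,5,"i_t"); crop(s,330,90,450,200,6,"i_s")
E
```

```text
12.95 [0.5485 0.0202 0.1843] [ 3.1413e+00  2.8000e-03 -3.9500e-02] [ 0.68 -0.86  0.37] [-0.22  -0.189  0.041]
```

View pics/i_t.png

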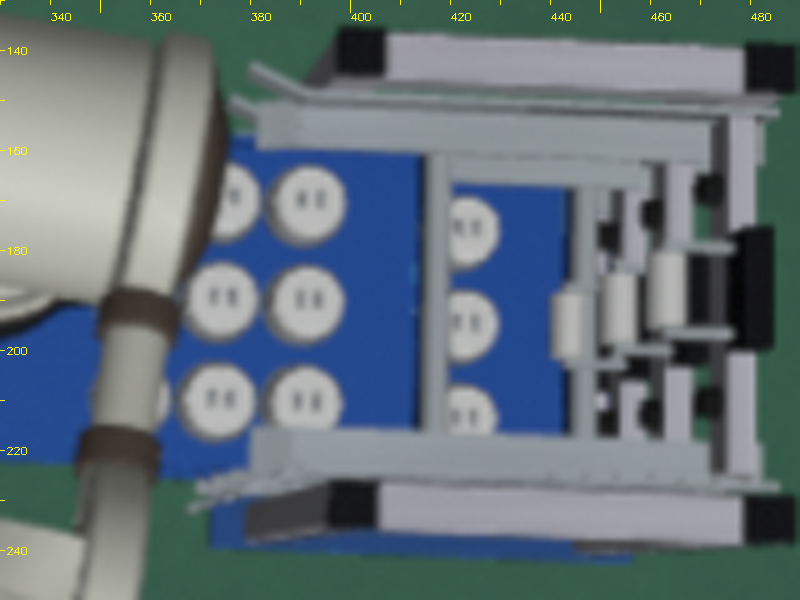

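View pics/i_s.png

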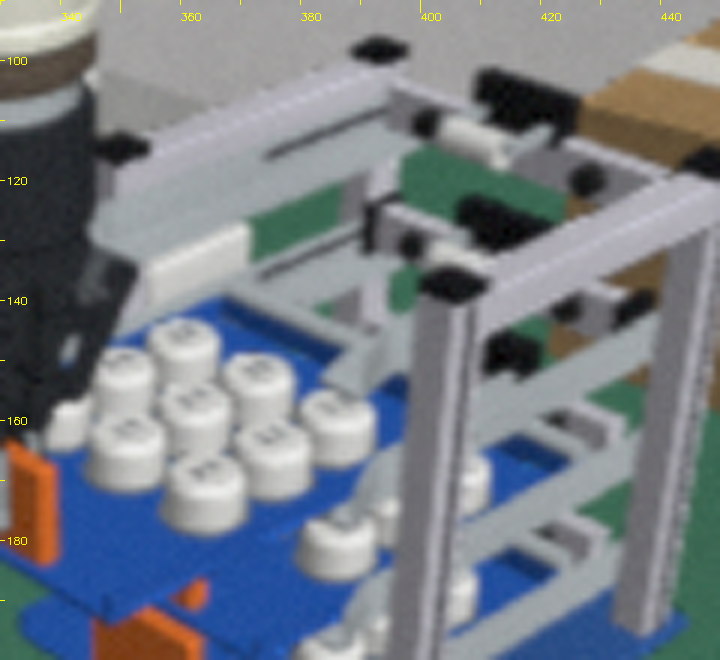

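```bash
python3 - <<'E'
from h import *
r=R.from_euler('z',-1.609).as_matrix(); o=np.array([.5439,-.1136,0])
for n,p,z in [('roller3',(454,192),.19),('bar now far edge',(330+450/5,188),.178),('tray2 bar',(330+595/5,190),.118),('roller2',(443.5,195),.13)]:
    print(n,(r.T@(onz('top',[p],z)[0]-o)).round(4))
E
```

```text
roller3 [ 0.1497 -0.001   0.19  ]
bar now far edge [0.0772 0.0069 0.178 ]
tray2 bar [0.1612 0.0139 0.118 ]
roller2 [ 0.1445 -0.0003  0.13  ]
```

Request:
apply_moves([
  {"linear":[0,3,0],"angular":[0,0.002,0],"gripper":1},
  {"linear":[0,9,0],"angular":[0,0.002,0],"gripper":1},
  {"linear":[0,15,0],"angular":[0,0.002,0],"gripper":1},
  {"linear":[0,21,0],"angular":[0,0.002,0],"gripper":1},
  {"linear":[0,26,0],"angular":[0,0.002,0],"gripper":1},
  {"linear":[0,30,0],"angular":[0,0.002,0],"gripper":1},
  {"linear":[0,30,0],"angular":[0,0.002,0],"gripper":1},
])

```text
t: 13.92
tool_pos: [0.5473, -0.01, 0.1843]
tcp_rot: [3.141, 0.001, -0.04]
force: [0.8, -1.6, 0.8]
finger_gap: 0.0091
```

```bash
python3 st.py
```

```text
13.925 [ 0.5473 -0.01    0.1843] [ 3.141e+00  9.000e-04 -3.960e-02] [ 0.79 -1.59  0.77] [-0.192 -0.052  0.021]
```

Request:
apply_moves([
  {"linear":[0,3,0],"angular":[0,0,0],"gripper":1},
  {"linear":[0,7,0],"angular":[0,0,0],"gripper":1},
  {"linear":[0,11,0],"angular":[0,0,0],"gripper":1},
  {"linear":[0,15,0],"angular":[0,0,0],"gripper":1},
  {"linear":[0,19,0],"angular":[0,0,0],"gripper":1},
  {"linear":[0,22,0],"angular":[0,0,0],"gripper":1},
  {"linear":[0,24,0],"angular":[0,0,0],"gripper":1},
])

```text
t: 14.8
tool_pos: [0.5464, -0.0334, 0.1845]
tcp_rot: [-3.141, 0.001, -0.039]
force: [0.0, 3.5, 4.7]
finger_gap: 0.0085
```

```bash
python3 st.py
```

```text
14.8 [ 0.5464 -0.0334  0.1845] [-3.141e+00  8.000e-04 -3.930e-02] [0.   3.52 4.7 ] [ 0.441 -0.016  0.018]
```

Request:
apply_moves([
  {"linear":[0,1,0],"angular":[0,0,0],"gripper":1},
  {"linear":[0,2,0],"angular":[0,0,0],"gripper":1},
  {"linear":[0,2,0],"angular":[0,0,0],"gripper":1},
])

```text
t: 15.18
tool_pos: [0.5463, -0.0353, 0.1844]
tcp_rot: [-3.141, 0.001, -0.039]
force: [0.7, 2.8, 4.8]
finger_gap: 0.0087
```

```bash
python3 st.py;python3 - <<'E'
from h import *
t=robot.camera("top"); s=robot.camera("side")
crop(t,370,130,490,250,6,"j_t"); crop(s,330,90,450,200,6,"j_s")
E
```

```text
15.175 [ 0.5463 -0.0353  0.1844] [-3.1413e+00  7.0000e-04 -3.9200e-02] [0.71 2.79 4.77] [ 0.347  0.012 -0.011]
```

View pics/j_t.png

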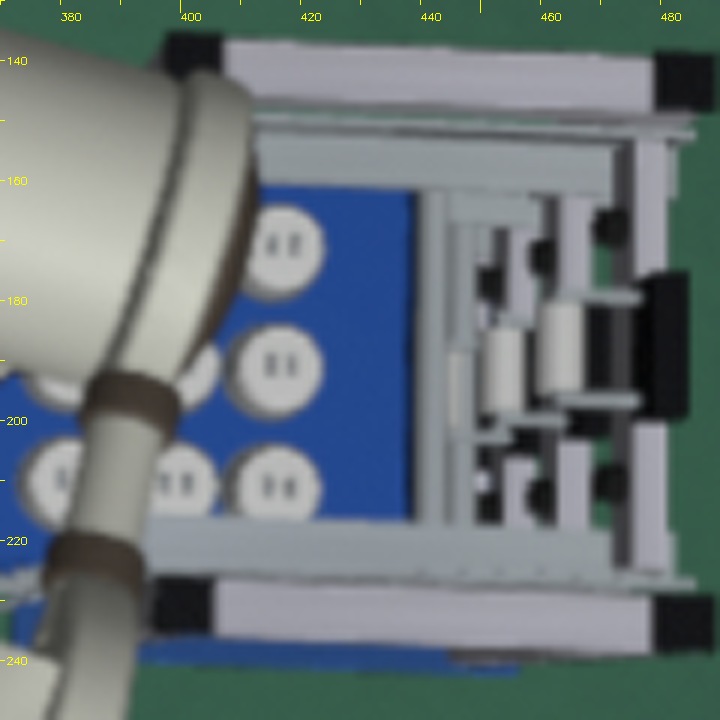

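View pics/j_s.png

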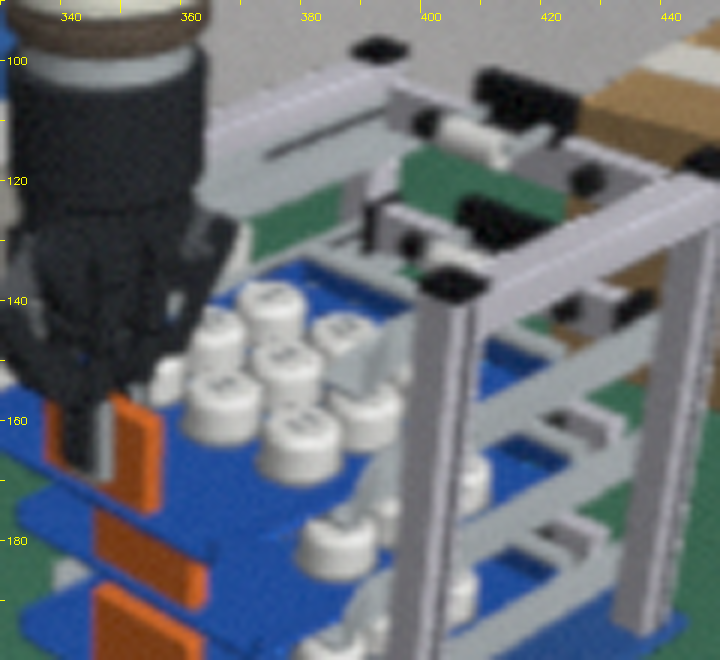

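Request:
apply_moves([
  {"linear":[0,0,-0.5],"angular":[0,0,0],"gripper":1},
  {"linear":[0,0,-1],"angular":[0,0,0],"gripper":1},
])

```text
t: 15.52
tool_pos: [0.5459, -0.0355, 0.1846]
tcp_rot: [3.142, 0.002, -0.039]
force: [0.9, 0.1, -1.3]
finger_gap: 0.0089
```

```bash
python3 st.py;python3 - <<'E'
from h import *
t=robot.camera("top"); s=robot.camera("side")
cv2.imwrite("pics/side6.png",s);cv2.imwrite("pics/top6.png",t)
crop(s,325,110,405,190,9,"k_s")
E
python3 st.py
```

```text
15.525 [ 0.5459 -0.0355  0.1846] [ 3.1416e+00  2.0000e-03 -3.9200e-02] [ 0.92  0.07 -1.32] [ 0.118 -0.127  0.085]
15.625 [ 0.5458 -0.0355  0.1846] [-3.1416e+00  2.2000e-03 -3.9200e-02] [ 1.27 -0.69 -0.8 ] [ 0.032 -0.234  0.057]
```

View pics/side6.png

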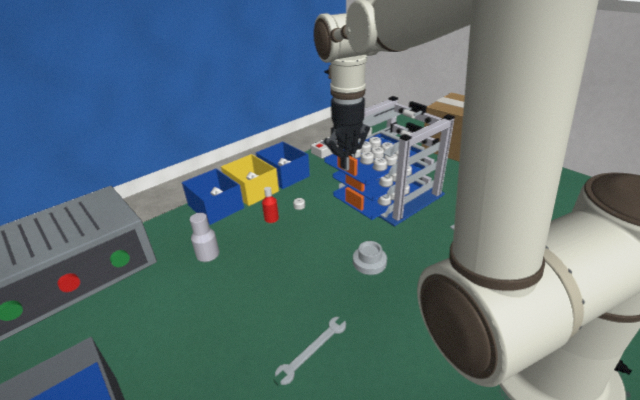

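View pics/k_s.png

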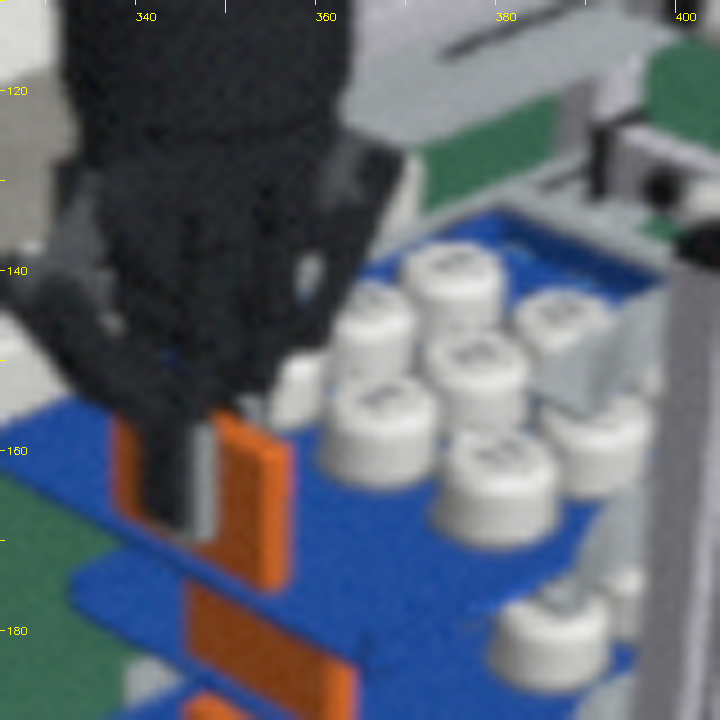

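Request:
apply_moves([
  {"linear":[0.3,2,0],"angular":[0,0.001,0],"gripper":1},
  {"linear":[0.3,4,0],"angular":[0,0.001,0],"gripper":1},
  {"linear":[0.3,6,0],"angular":[0,0.001,0],"gripper":1},
  {"linear":[0.3,6,0],"angular":[0,0.001,0],"gripper":1},
])

```text
t: 16.12
tool_pos: [0.546, -0.0415, 0.185]
tcp_rot: [-3.141, 0.001, -0.04]
force: [0.8, -0.3, -2.5]
finger_gap: 0.0088
```

```bash
python3 st.py
```

```text
16.125 [ 0.546  -0.0415  0.185 ] [-3.1412e+00  7.0000e-04 -3.9600e-02] [ 0.79 -0.29 -2.5 ] [ 0.194  0.022 -0.007]
```

Request:
apply_moves([
  {"linear":[0,1.5,0.3],"angular":[0,0,0],"gripper":1},
  {"linear":[0,3,0.5],"angular":[0,0,0],"gripper":1},
  {"linear":[0,4,0.5],"angular":[0,0,0],"gripper":1},
  {"linear":[0,4,0.5],"angular":[0,0,0],"gripper":1},
])

```text
t: 16.62
tool_pos: [0.5461, -0.0454, 0.1848]
tcp_rot: [-3.141, 0.0, -0.039]
force: [0.2, -0.6, -1.8]
finger_gap: 0.0086
```

```bash
python3 st.py
```

```text
16.625 [ 0.5461 -0.0454  0.1848] [-3.1414  0.     -0.0392] [ 0.25 -0.59 -1.78] [0.014 0.044 0.022]
```

d ≈ 142 mm with no roller contact yet. I'll continue in small steps.

Request:
apply_moves([
  {"linear":[0,1,0],"angular":[0,0,0],"gripper":1},
  {"linear":[0,2,0],"angular":[0,0,0],"gripper":1},
  {"linear":[0,3,0],"angular":[0,0,0],"gripper":1},
  {"linear":[0,3,0],"angular":[0,0,0],"gripper":1},
])

```text
t: 17.12
tool_pos: [0.546, -0.0484, 0.1848]
tcp_rot: [-3.141, -0.0, -0.039]
force: [-0.1, 0.8, -1.9]
finger_gap: 0.0087
```

```bash
python3 st.py
```

```text
17.125 [ 0.546  -0.0484  0.1848] [-3.1413 -0.     -0.0393] [-0.12  0.81 -1.9 ] [0.06  0.097 0.045]
```

Request:
apply_moves([
  {"linear":[0,1,0],"angular":[0,0,0],"gripper":1},
  {"linear":[0,2,0],"angular":[0,0,0],"gripper":1},
  {"linear":[0,3,0],"angular":[0,0,0],"gripper":1},
  {"linear":[0,3,0],"angular":[0,0,0],"gripper":1},
])

```text
t: 17.62
tool_pos: [0.546, -0.0499, 0.1849]
tcp_rot: [-3.139, -0.0, -0.039]
force: [0.7, 5.8, -0.3]
finger_gap: 0.0085
```

```bash
python3 st.py
```

```text
17.625 [ 0.546  -0.0499  0.1849] [-3.1385e+00 -1.0000e-04 -3.8900e-02] [ 0.69  5.82 -0.27] [ 0.835  0.067 -0.049]
```

The roller was met at TCP y ≈ −0.049, d ≈ 146 mm, as the picture predicted. Home should be near y ≈ −0.069.

Request:
apply_moves([
  {"linear":[0,0.7,0],"angular":[0,0,0],"gripper":1},
  {"linear":[0,1.4,0],"angular":[0,0,0],"gripper":1},
  {"linear":[0,2,0],"angular":[0,0,0],"gripper":1},
])

```text
t: 18.0
tool_pos: [0.5459, -0.0519, 0.1849]
tcp_rot: [-3.139, -0.0, -0.039]
force: [0.4, 6.3, -0.3]
finger_gap: 0.0086
```

```bash
python3 st.py
```

```text
18.0 [ 0.5459 -0.0519  0.1849] [-3.1387 -0.     -0.0388] [ 0.38  6.33 -0.3 ] [ 0.848  0.045 -0.049]
```

Request:
apply_moves([
  {"linear":[0,1,0],"angular":[0,0,0],"gripper":1},
  {"linear":[0,2,0],"angular":[0,0,0],"gripper":1},
  {"linear":[0,3,0],"angular":[0,0,0],"gripper":1},
])

```text
t: 18.38
tool_pos: [0.5457, -0.0553, 0.1849]
tcp_rot: [-3.139, -0.0, -0.039]
force: [-0.3, 4.2, -0.8]
finger_gap: 0.0091
```

```bash
python3 st.py
```

```text
18.375 [ 0.5457 -0.0553  0.1849] [-3.1394 -0.     -0.0388] [-0.34  4.17 -0.84] [ 0.736  0.066 -0.05 ]
```

Request:
apply_moves([
  {"linear":[0,1,0],"angular":[0,0,0],"gripper":1},
  {"linear":[0,2,0],"angular":[0,0,0],"gripper":1},
  {"linear":[0,3,0],"angular":[0,0,0],"gripper":1},
  {"linear":[0,4,0],"angular":[0,0,0],"gripper":1},
])

```text
t: 18.88
tool_pos: [0.5455, -0.0605, 0.1848]
tcp_rot: [-3.141, 0.0, -0.039]
force: [0.6, 3.2, -0.7]
finger_gap: 0.0089
```

```bash
python3 st.py
```

```text
18.875 [ 0.5455 -0.0605  0.1848] [-3.1414e+00  1.0000e-04 -3.9300e-02] [ 0.64  3.21 -0.74] [ 0.515  0.056 -0.035]
```

Request:
apply_moves([
  {"linear":[0,1,0],"angular":[0,0,0],"gripper":1},
  {"linear":[0,2,0],"angular":[0,0,0],"gripper":1},
  {"linear":[0,3,0],"angular":[0,0,0],"gripper":1},
])

```text
t: 19.25
tool_pos: [0.5454, -0.0635, 0.1848]
tcp_rot: [-3.141, 0.0, -0.039]
force: [1.8, 2.0, -1.5]
finger_gap: 0.0086
```

```bash
python3 st.py
```

```text
19.25 [ 0.5454 -0.0635  0.1848] [-3.1415  0.     -0.0392] [ 1.76  1.97 -1.5 ] [ 0.342  0.111 -0.046]
```

Request:
apply_moves([
  {"linear":[0,1,0],"angular":[0,0,0],"gripper":1},
  {"linear":[0,2,0],"angular":[0,0,0],"gripper":1},
  {"linear":[0,3,0],"angular":[0,0,0],"gripper":1},
])

```text
t: 19.62
tool_pos: [0.5453, -0.0665, 0.1848]
tcp_rot: [-3.142, 0.0, -0.039]
force: [0.5, -0.1, -1.5]
finger_gap: 0.0087
```

```bash
python3 st.py
```

```text
19.625 [ 0.5453 -0.0665  0.1848] [-3.1416  0.     -0.0392] [ 0.46 -0.11 -1.55] [0.19  0.069 0.026]
```

Request:
apply_moves([
  {"linear":[0,1,0],"angular":[0,0,0],"gripper":1},
  {"linear":[0,1.5,0],"angular":[0,0,0],"gripper":1},
  {"linear":[0,1.5,0],"angular":[0,0,0],"gripper":1},
])

```text
t: 20.0
tool_pos: [0.5453, -0.0677, 0.1848]
tcp_rot: [-3.141, -0.0, -0.039]
force: [-0.5, 1.3, -1.3]
finger_gap: 0.0092
```

```bash
python3 st.py
```

```text
20.0 [ 0.5453 -0.0677  0.1848] [-3.1411e+00 -1.0000e-04 -3.9200e-02] [-0.51  1.29 -1.31] [ 0.192 -0.007 -0.071]
```

Request:
apply_moves([
  {"linear":[0,0.7,0],"angular":[0,0,0],"gripper":1},
  {"linear":[0,1.5,0],"angular":[0,0,0],"gripper":1},
  {"linear":[0,1.5,0],"angular":[0,0,0],"gripper":1},
])

```text
t: 20.38
tool_pos: [0.5452, -0.0686, 0.1848]
tcp_rot: [-3.14, -0.0, -0.039]
force: [0.1, 4.4, -0.6]
finger_gap: 0.0089
```

```bash
python3 st.py;python3 - <<'E'
from h import *
t=robot.camera("top"); s=robot.camera("side")
cv2.imwrite("pics/top7.png",t)
crop(t,400,130,490,250,6,"l_t"); crop(s,330,90,450,200,6,"l_s")
E
```

```text
20.375 [ 0.5452 -0.0686  0.1848] [-3.1399e+00 -1.0000e-04 -3.9000e-02] [ 0.1   4.44 -0.58] [ 0.715  0.048 -0.029]
```

View pics/l_t.png

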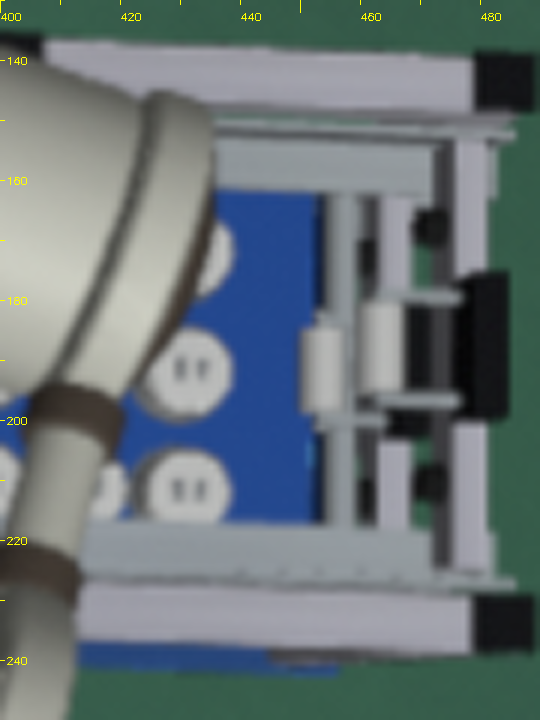

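View pics/l_s.png

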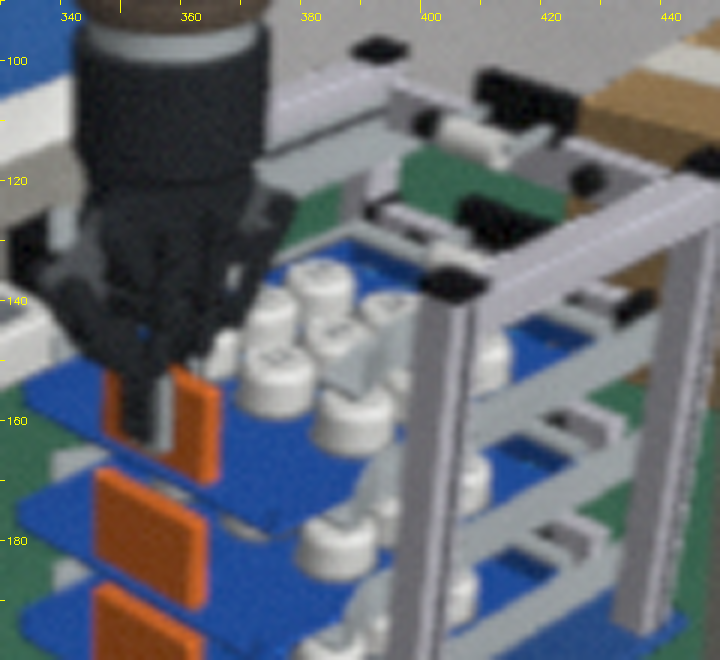

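The roller, at columns 450–456, now sits behind the bar at 455–459, with the buffers pushing back 4.4 N. I'll push a little more, then relax the push and see whether the catch holds.

Request:
apply_moves([
  {"linear":[0,0.6,0],"angular":[0,0,0],"gripper":1},
  {"linear":[0,1.2,0],"angular":[0,0,0],"gripper":1},
  {"linear":[0,1.2,0],"angular":[0,0,0],"gripper":1},
])

```text
t: 20.85
tool_pos: [0.5452, -0.0692, 0.1849]
tcp_rot: [-3.139, -0.0, -0.039]
force: [0.5, 6.8, -0.2]
finger_gap: 0.0086
```

```bash
python3 st.py
```

```text
20.85 [ 0.5452 -0.0692  0.1849] [-3.1389 -0.     -0.0389] [ 0.48  6.85 -0.24] [ 0.986  0.057 -0.092]
```

Request:
apply_moves([
  {"linear":[0,-1,0],"angular":[0,0,0],"gripper":1},
  {"linear":[0,-2,0],"angular":[0,0,0],"gripper":1},
  {"linear":[0,-2.5,0],"angular":[0,0,0],"gripper":1},
])

```text
t: 21.22
tool_pos: [0.5452, -0.0682, 0.1847]
tcp_rot: [3.142, 0.0, -0.039]
force: [-0.1, 1.0, -1.6]
finger_gap: 0.0086
```

```bash
python3 st.py
```

```text
21.225 [ 0.5452 -0.0682  0.1847] [ 3.1416  0.     -0.0392] [-0.12  1.03 -1.57] [0.375 0.045 0.039]
```

Request:
apply_moves([
  {"linear":[0,-0.6,0],"angular":[0,0,0],"gripper":1},
  {"linear":[0,-0.8,0],"angular":[0,0,0],"gripper":1},
])

```text
t: 21.48
tool_pos: [0.5452, -0.0678, 0.1847]
tcp_rot: [3.141, 0.0, -0.039]
force: [-0.5, -1.7, -2.1]
finger_gap: 0.0085
```

```bash
python3 st.py
```

```text
21.475 [ 0.5452 -0.0678  0.1847] [ 3.1409e+00  1.0000e-04 -3.9400e-02] [-0.53 -1.73 -2.08] [-0.097  0.047 -0.036]
```

Request:
apply_moves([
  {"linear":[0,0.4,0.3],"angular":[0,0,0],"gripper":1},
  {"linear":[0,0.4,0.6],"angular":[0,0,0],"gripper":1},
  {"linear":[0,0.4,0.6],"angular":[0,0,0],"gripper":0.8},
  {"linear":[0,0.4,0.6],"angular":[0,0,0],"gripper":0.7},
  {"linear":[0,0.4,0.6],"angular":[0,0,0],"gripper":0.65},
  {"linear":[0,0.4,0.6],"angular":[0,0,0],"gripper":0.65},
])

```text
t: 22.22
tool_pos: [0.5453, -0.0675, 0.1842]
tcp_rot: [-3.141, -0.0, -0.039]
force: [-0.4, -0.9, 0.5]
finger_gap: 0.0296
```

```bash
python3 st.py;python3 - <<'E'
from h import *
t=robot.camera("top"); s=robot.camera("side")
crop(t,400,130,490,250,6,"m_t"); crop(s,325,110,425,200,7,"m_s")
E
```

```text
22.225 [ 0.5453 -0.0675  0.1842] [-3.1411e+00 -2.0000e-04 -3.9200e-02] [-0.41 -0.87  0.54] [ 0.041 -0.015 -0.015]
```

View pics/m_s.png

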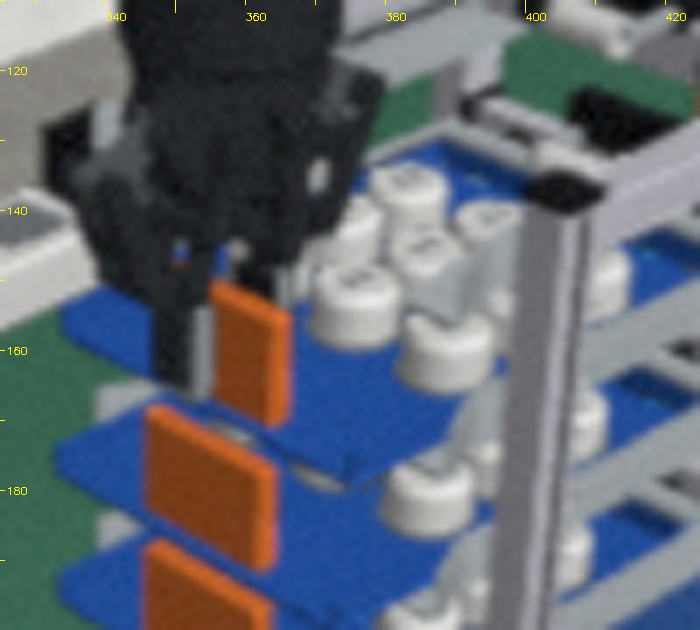

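View pics/m_t.png

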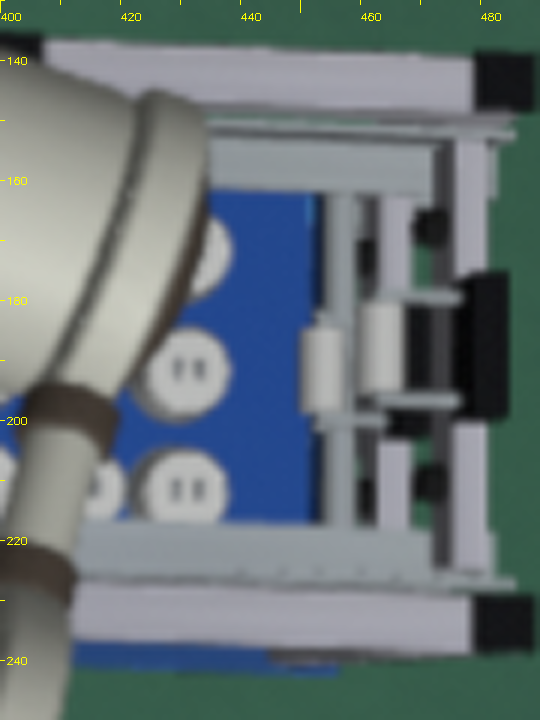

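The tray stayed put with the jaws open. I'll retreat straight up, then back.

Request:
apply_moves([
  {"linear":[0,0,-5],"angular":[0,0,0],"gripper":0.65},
  {"linear":[0,0,-15],"angular":[0,0,0],"gripper":0.65},
  {"linear":[0,0,-30],"angular":[0,0,0],"gripper":0.65},
  {"linear":[0,0,-50],"angular":[0,0,0],"gripper":0.65},
  {"linear":[0,0,-75],"angular":[0,0,0],"gripper":0.65},
  {"linear":[0,-10,-100],"angular":[0,0,0],"gripper":0.65},
  {"linear":[0,-50,-110],"angular":[0,0,0],"gripper":0.65},
  {"linear":[0,-100,-110],"angular":[0,0,0],"gripper":0.65},
  {"linear":[0,-150,-110],"angular":[0,0,0],"gripper":0.65},
  {"linear":[0,-190,-110],"angular":[0,0,0],"gripper":0.65},
  {"linear":[0,-200,-110],"angular":[0,0,0],"gripper":0.65},
  {"linear":[0,-200,-110],"angular":[0,0,0],"gripper":0.65},
])

```text
t: 23.82
tool_pos: [0.5533, 0.1322, 0.295]
tcp_rot: [3.142, -0.001, -0.038]
force: [0.8, -0.9, 0.1]
finger_gap: 0.0302
```

```bash
python3 st.py;python3 - <<'E'
from h import *
t=robot.camera("top"); s=robot.camera("side")
cv2.imwrite("pics/top9.png",t);cv2.imwrite("pics/side9.png",s)
crop(t,345,130,495,250,5,"n_t"); crop(s,320,90,460,225,5,"n_s")
E
```

```text
23.825 [0.5533 0.1322 0.295 ] [ 3.1416e+00 -9.0000e-04 -3.8400e-02] [ 0.84 -0.93  0.12] [-0.037  0.009 -0.01 ]
```

View pics/n_t.png

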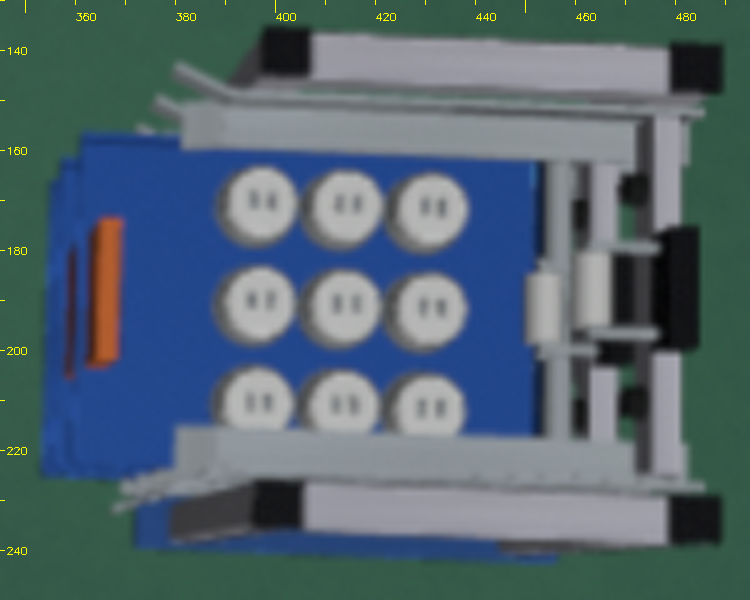

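View pics/n_s.png

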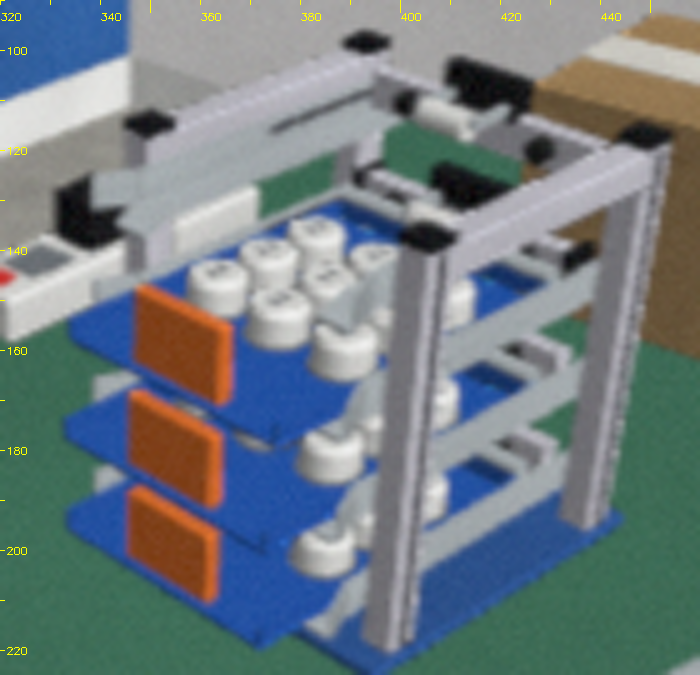

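View pics/top9.png

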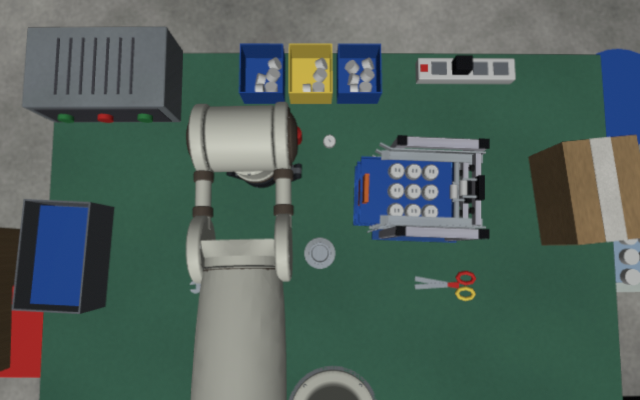

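```bash
python3 - <<'E'
from workcell import robot
print(robot.hand_in())
E
```

```text
the job is handed in; nothing more can be done
None
```

The tray is racked on the third rail pair, held by the roller catch and released. I handed the job in at about 24 s of the 70 s allowed.

**What I did:** I gripped the orange plate at 90 N, lifted the tray and lined it up with the rack. I lowered it until the wrist force showed it resting on the rails, then slid it in with light force checks. The bar met the roller about 146 mm past the rail mouth. It needed about 6 N to pass over, and the highest push at the buffers was about 7 N.

**Last checks:**
- **Catch:** In the top picture the roller sits behind the bar, placed the same way as on the tray below. A light pull back of about 1.7 N moved the tray only about 0.4 mm, and it stayed put when the jaws opened.
- **Level and clear:** The tray looks level and straight in both pictures. The arm is well clear and touching nothing.
- **Bystanders:** The racked trays, nest, scissors and the loose cap are where they were. In the final top picture the arm hides the horn and most of the solvent bottle and spanner. I did not check the last side picture for them. The arm did not work near them.

**What did not go cleanly or was not confirmed:**
- **Extra pressure on the rails:** Partway in, the arm pressed down with up to about 8 N because its commanded height had ended up too low. I raised it and carried on.
- **Rack height:** My camera estimates of the rack height differed by about 4 mm, so I set the height by feel.
- **Buffer squeeze:** I could only infer this, at roughly 0.5 to 1 mm. The lower end is close to the 0.4 mm limit.

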